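# Gauge the slotted guide blocks and put them away

## Task

Check the groove of every slotted steel block on the counter with the blade gauge from the stand, from the shortest block to the longest: push the blade straight down in the middle of the groove to its bottom and hold it there for a second. Then put the gauge back fully home in its stand, pull the half-open drawer out, lay all the blocks flat in it so that nothing stands above its rim, and slide the drawer fully shut under the roof of the unit. Leave the ring, the carton and the can where they are.

Things in the scene. Friction and masses are not known exactly. Their poses are not given: they have to be found in the camera images.
- drawer (a joint): Slide of the drawer, m: 0 = shut, grows as it is pulled out towards the robot, up to 0.155. It starts partly open and stays where it is left; about 3 N moves it. It can be hooked from inside, behind its front panel, to pull it out.
- drawer_floor (a point): Centre of the drawer's inner floor, moving with it; x points in the shutting direction, y across, z up. Floor 150 (x) by 128 mm (y), 12 mm above the bench; walls 4 mm thick, 36 mm high. Front panel: inner face at x = -75 mm, 6 mm thick, 39 mm high. The fixed red unit is 58 mm high, its face at x = joint value - 78 mm; its roof passes 4 mm above the rim. A shut drawer lies beside at +y.
- drawer_pull (a point): Middle of the outer face of the red lip on the drawer's front, 30 mm above the drawer's floor (42 mm above the bench), same axes. The lip is 140 mm wide and 16 mm high and stands out 12 mm from the front panel. Push it along +x to shut the drawer.
- shortest_center (a point): Centre of the shortest of the four slotted guide blocks: bare steel, 34 mm long (x), 30 mm wide (y), 28 mm high (z), about 187 g, lying flat on the bench with its groove up. One of the four blocks may be absent.
- shortest_groove (a point): Centre of the floor of the shortest block's groove, 12 mm above the block's underside. The groove is 6 mm wide (x), 16 mm deep, runs the whole 30 mm width (y) at the middle of the block's length and is open at the top and both ends; same axes as the block.
- short_center (a point): Centre of the short of the four slotted guide blocks: bare steel, 44 mm long (x), 30 mm wide (y), 28 mm high (z), about 242 g, lying flat on the bench with its groove up. One of the four blocks may be absent.
- short_groove (a point): Centre of the floor of the short block's groove, 12 mm above the block's underside. The groove is 6 mm wide (x), 16 mm deep, runs the whole 30 mm width (y) at the middle of the block's length and is open at the top and both ends; same axes as the block.
- long_center (a point): Centre of the long of the four slotted guide blocks: bare steel, 54 mm long (x), 30 mm wide (y), 28 mm high (z), about 297 g, lying flat on the bench with its groove up. One of the four blocks may be absent.
- long_groove (a point): Centre of the floor of the long block's groove, 12 mm above the block's underside. The groove is 6 mm wide (x), 16 mm deep, runs the whole 30 mm width (y) at the middle of the block's length and is open at the top and both ends; same axes as the block.
- longest_center (a point): Centre of the longest of the four slotted guide blocks: bare steel, 64 mm long (x), 30 mm wide (y), 28 mm high (z), about 352 g, lying flat on the bench with its groove up. One of the four blocks may be absent.
- longest_groove (a point): Centre of the floor of the longest block's groove, 12 mm above the block's underside. The groove is 6 mm wide (x), 16 mm deep, runs the whole 30 mm width (y) at the middle of the block's length and is open at the top and both ends; same axes as the block.
- gauge_handle (a point): Centre of the blade gauge's black handle: 14 mm (x) by 26 mm (y) by 55 mm high (z). The gauge, 120 g, stands upright in its stand, blade down; z points up out of the handle.
- gauge_tip (a point): Middle of the gauge blade's lower, rounded edge, 62.5 mm below the handle's centre. The steel blade is 3 mm thick (x), 20 mm wide (y) and stands out 35 mm below the handle.
- stand_mouth (a point): Centre of the mouth of the slot in the gauge's wooden stand (block 70 x 60 mm, 45 mm high, fixed), on its top face, z up. The slot is 7 mm (x) by 25 mm (y), 40 mm deep, with 2 mm chamfers; the put-away gauge has its handle's underside resting on the top face, its tip 35 mm below this point, either way round.
- synchro_ring: Bystander: brass ring, 72 mm across, 12 mm high, lying on the bench; origin under its centre.
- carton: Bystander: small cardboard carton 70 (x) by 50 (y) by 40 mm high; origin under its centre.
- can: Bystander: can 54 mm across, 85 mm high; origin under its centre.

How it is judged:
On the way, in this order (a step that is already met when the one before it is completed fails the run):
1. the gauge blade stands at the bottom of the shortest block's groove, near its middle (x of gauge_tip in the frame of shortest_groove between -0.004 and 0.004 m and y of gauge_tip in the frame of shortest_groove between -0.01 and 0.01 m and z of gauge_tip in the frame of shortest_groove between -0.003 and 0.003 m), for 0.8 s.
2. the gauge blade stands at the bottom of the short block's groove, near its middle (x of gauge_tip in the frame of short_groove between -0.004 and 0.004 m and y of gauge_tip in the frame of short_groove between -0.01 and 0.01 m and z of gauge_tip in the frame of short_groove between -0.003 and 0.003 m), for 0.8 s.
3. the gauge blade stands at the bottom of the long block's groove, near its middle (x of gauge_tip in the frame of long_groove between -0.004 and 0.004 m and y of gauge_tip in the frame of long_groove between -0.01 and 0.01 m and z of gauge_tip in the frame of long_groove between -0.003 and 0.003 m), for 0.8 s.
4. the gauge blade stands at the bottom of the longest block's groove, near its middle (x of gauge_tip in the frame of longest_groove between -0.004 and 0.004 m and y of gauge_tip in the frame of longest_groove between -0.01 and 0.01 m and z of gauge_tip in the frame of longest_groove between -0.003 and 0.003 m), for 0.8 s.
5. all the blocks lie flat in the drawer while it is still open (x of shortest_center in the frame of drawer_floor between -0.075 and 0.075 m and y of shortest_center in the frame of drawer_floor between -0.064 and 0.064 m and z of each of shortest_center, short_center, long_center, longest_center in the frame of drawer_floor below 0.017 m and x of short_center in the frame of drawer_floor between -0.075 and 0.075 m and y of short_center in the frame of drawer_floor between -0.064 and 0.064 m and x of long_center in the frame of drawer_floor between -0.075 and 0.075 m and y of long_center in the frame of drawer_floor between -0.064 and 0.064 m and x of longest_center in the frame of drawer_floor between -0.075 and 0.075 m and y of longest_center in the frame of drawer_floor between -0.064 and 0.064 m and value of joint drawer above 0.05 m), for 0.2 s.
At the end, for the whole second after the job is handed in: Every block lies in the drawer with its centre less than 17 mm above the drawer's floor (flat, nothing above the rim), the drawer is within 6 mm of shut, and the gauge stands in its stand within 4 mm of fully home, upright within 0.15 rad (x of shortest_center in the frame of drawer_floor between -0.075 and 0.075 m and y of shortest_center in the frame of drawer_floor between -0.064 and 0.064 m and z of each of shortest_center, short_center, long_center, longest_center in the frame of drawer_floor below 0.017 m and x of short_center in the frame of drawer_floor between -0.075 and 0.075 m and y of short_center in the frame of drawer_floor between -0.064 and 0.064 m and x of long_center in the frame of drawer_floor between -0.075 and 0.075 m and y of long_center in the frame of drawer_floor between -0.064 and 0.064 m and x of longest_center in the frame of drawer_floor between -0.075 and 0.075 m and y of longest_center in the frame of drawer_floor between -0.064 and 0.064 m and value of joint drawer below 0.006 m and x of gauge_tip in the frame of stand_mouth between -0.006 and 0.006 m and y of gauge_tip in the frame of stand_mouth between -0.006 and 0.006 m and z of gauge_tip in the frame of stand_mouth below -0.031 m and angle between gauge_tip's own z axis and vertical below 0.15 rad); the robot touches nothing.
It fails at once if the brass ring is moved by more than 30 mm (distance of synchro_ring from where it was at the start of the episode above 0.03 m).
It fails at once if the carton is moved by more than 30 mm (distance of carton from where it was at the start of the episode above 0.03 m).
It fails at once if the can is moved by more than 30 mm (distance of can from where it was at the start of the episode above 0.03 m).
Of shortest, short, long, longest only 3 to 4 are there at a start; the rules pass over those that are not, and their reading is None.
At some moment in a run one of shortest, short, long, longest may be knocked a few centimetres aside while the robot is not near it.
It also fails if it takes over 210 s, if anything falls off the work surface, if the arm or the gripper's body presses on something with over 40 N, if the wrist force passes 120 N, or if a joint passes its speed limit or range.

## Robot

A 6-joint arm with a two-finger parallel gripper is mounted at the origin on the work surface. World frame = base frame: x ahead of the robot, y to its left, z up, the work surface at z = 0. Lengths are in m, angles in rad, forces in N, time in s.
With the tool pointing down it reaches from about 0.325 to 0.775 m from the base axis. Payload 5.5 kg.
Tool frame: the origin (TCP) lies at the very end of the fingers, on their centre line; the grasp point (between the pads) lies 19 mm behind it (ctrl.hold_point_z is the distance from the TCP to the grasp point, in m); z points along the fingers, y is the line along which they close (so a half turn about z gives the same grasp; the last joint's range is limited). The gripper opens to 88 mm and grips with 3 to 60 N. Pads are 20 mm wide; open, the fingers measure 115 mm over their backs; the gripper's body (75 mm by 178 mm) begins 61 mm behind the grasp point.
Start: joints at [-1.336, 0.091, 1.231, -0, 1.82, -0.057], TCP at [0.173, -0.575, 0.223] pointing down, gripper open.
Joint ranges: [-2.87, 2.87], [-0.86, 2.18], [0.17, 2.46], [-1.51, 4.65], [0.06, 2.69], [-2.65, 2.65]. Speed limits (rad/s): [2.57, 2.57, 3.01, 3.14, 3.14, 3.14].

## Interface

Orientations are given as a unit quaternion [x, y, z, w].
In Python, from rig import ctrl, imaging gives the robot as it stands.
- The arm moves only by the shell command python3 -m pendant 'ROWS' [OPENING] [FORCE]. ROWS is JSON, a list of rows, each an object with "travel": the shift along the tool's x, y, z in mm, a list of three; "turn": the turn about the tool's z in degrees. In form: [{"travel": [tx, ty, tz], "turn": turn}, ...]. A call has exactly 5 rows; each row is the pose to reach, as a shift and turn from the pose commanded when the call began, along the tool's axes at that moment; what a row does not reach only later rows make up. A row lasts 1/8 s, in which the tool goes at most 62.5 mm and 10.7 degrees, less where a joint would pass 70% of its speed; a pose out of reach is approached as far as the arm can. A call with a gripper value outside its range is refused whole. OPENING is the opening, from 0 (shut) to 1 (fully open), set as the call begins (- or left out, the last holds). The fingers move at their own pace and stop on an object; FORCE is the grip in N (left out, the last holds). Time passes only in rows, so rows that repeat a pose let the fingers close, or fill a call up. It gives the time, the measured TCP pose, the force, the opening and the grip force at its end, in the units of the state.
- ctrl.sense(): the state, without advancing time (a new reading comes with each control period).
- imaging.grab_frame(name): name is "scene" or "top" or "wrist"; returns (picture, depth): 384x512x3 uint8, red, green, blue; 384x512 float32, m along the optical axis (not along the pixel's ray), 0 where there is no reading.
- imaging.get_calibration(name): a dict with "mtx" (3x3 intrinsics, pixels), "cam_to_world" (4x4, takes a point from camera to world coordinates). Camera axes: x right, y up, looking along -z (the intrinsics and any distortion apply to the point x, -y, -z); pixel columns grow to the right and rows downward; lengths in m; the calibration is good to about 2 mm. A picture is of the moment at which its call begins: read the wrist's pose just before it. get_calibration takes no time and is no camera call; for the wrist camera it gives the pose at the moment of the call.
- ctrl.job_done(): hands the job in; it is judged then, once.
The state is a dict: "time_s": time; "joint_positions": joint angles; "dq": joint speeds; "joint_efforts": joint torques, N m; "position": TCP position; "tcp_rot": TCP orientation; "ft_force": force on the tool from outside, world axes, zero at the start; "moment": the same for the moment, N m; "opening": opening from 0.0 (shut) to 1.0 (fully open); "finger_force": force on a finger pad.
Only numpy, scipy, OpenCV 4.12 (cv2) and the standard library are available. Lean on these libraries where they do the work, as an engineer would, in place of code of your own. Each camera call takes 0.05 s, during which the arm holds its last target. There are 200 camera calls.

## Working session

There is one attempt and no reset: what is moved stays moved. The work goes in short steps, Python scripts to look and compute and a shell command to move; the robot and the scene stay as the last step left them, time stands still between calls to the robot, and variables do not carry over. Pictures are saved under pics/ and viewed, at most 14 in all, crops included, and the job is handed in when it is done.

```bash
ls; mkdir -p pics; python3 - <<'E'
from rig import ctrl, imaging
import cv2, numpy as np
for n in ("scene","top"):
    p,d=imaging.grab_frame(n); cv2.imwrite(f"pics/{n}0.png",p[:,:,::-1]); np.savez(f"pics/{n}0.npz",p=p,d=d)
    c=imaging.get_calibration(n); print(n,c["mtx"],np.round(c["cam_to_world"],3),c.keys())
    print((d==0).mean())
print(ctrl.sense())
E
```

```text
pics
scene [[488.79076688   0.         265.96342867]
 [  0.         488.79076688 191.885245  ]
 [  0.           0.           1.        ]] [[ 0.476 -0.734  0.485  1.146]
 [ 0.88   0.39  -0.272 -0.322]
 [ 0.011  0.556  0.831  0.98 ]
 [ 0.     0.     0.     1.   ]] dict_keys(['mtx', 'cam_to_world'])
0.0036722819010416665
top [[436.51561602   0.         257.94928274]
 [  0.         436.51561602 192.78915991]
 [  0.           0.           1.        ]] [[-0.005  0.991 -0.13   0.475]
 [-1.    -0.003  0.012  0.002]
 [ 0.011  0.13   0.991  1.109]
 [ 0.     0.     0.     1.   ]] dict_keys(['mtx', 'cam_to_world'])
0.0038808186848958335
{'time_s': 0.1, 'joint_positions': array([-1.33571656e+00,  9.17970852e-02,  1.23176121e+00,  2.82218205e-05,
        1.81978490e+00, -5.66611527e-02]), 'dq': array([ 1.96254355e-03, -3.91865790e-04, -2.46420553e-03, -6.17974752e-05,
        1.42777447e-05,  5.73779449e-04]), 'joint_efforts': array([ 1.85607860e-03, -4.47859526e+01, -4.07569277e+01,  6.99615385e-02,
        2.84294441e-02, -1.05955435e-04]), 'position': array([ 0.17254121, -0.57438485,  0.22161425]), 'tcp_rot': array([ 9.89378873e-01,  1.45357072e-01, -6.43544621e-05, -8.73009955e-04]), 'ft_force': array([-0.19694463,  0.32823211, -1.01722846]), 'moment': array([-0.0409296 , -0.04199362,  0.04351672]), 'finger_force': 0.0, 'opening': 1.0050846855998457}
```

View pics/top0.png

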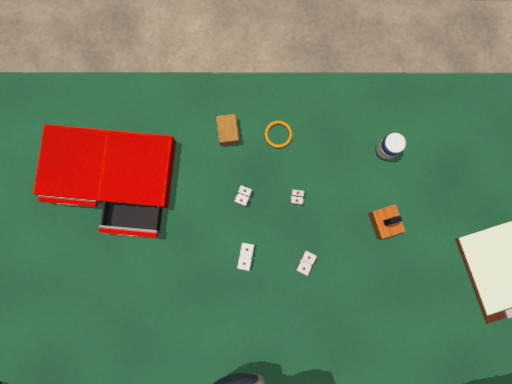

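View pics/scene0.png

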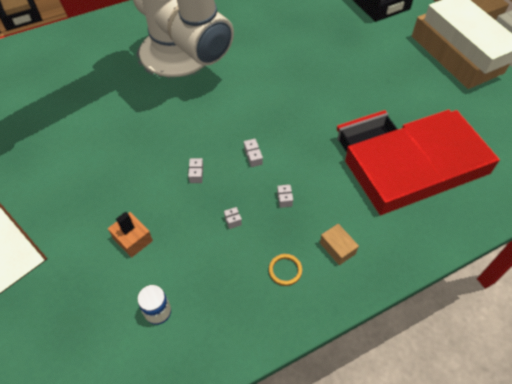

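The top view shows four blocks: the shortest at (297,197), short (243,196), long (307,263) and longest (246,257). The gauge stand is at (388,221) and the open drawer at (132,218) with its front near (130,234). The ring (278,134), carton (228,129) and can (393,145) lie away from the workspace. The scene view agrees.

```bash
cat > h.py <<'E'
from rig import ctrl, imaging
import cv2, numpy as np
from scipy.spatial.transform import Rotation as R
def ray(c,uv,z):
    uv=np.atleast_2d(np.asarray(uv,float)); K=c["mtx"]; T=c["cam_to_world"]
    d=np.c_[(uv[:,0]-K[0,2])/K[0,0],-(uv[:,1]-K[1,2])/K[1,1],-np.ones(len(uv))]@T[:3,:3].T
    o=T[:3,3]; return o+d*((z-o[2])/d[:,2])[:,None]
def cloud(c,d):
    v,u=np.indices(d.shape); K=c["mtx"]; T=c["cam_to_world"]
    P=np.stack([(u-K[0,2])/K[0,0]*d,-(v-K[1,2])/K[1,1]*d,-d],-1); return P@T[:3,:3].T+T[:3,3]
def grab(n,save=None):
    c=imaging.get_calibration(n); p,d=imaging.grab_frame(n)
    if save: cv2.imwrite(f"pics/{save}.png",p[:,:,::-1])
    return c,p,d
def rect(c,cnt,z):
    """world min-area rectangle of a contour: centre, size, yaw of long side (deg)"""
    P=ray(c,cnt.reshape(-1,2),z)[:,:2]
    (x,y),(w,h),a=cv2.minAreaRect((P*1000).astype(np.float32))
    if w<h: w,h,a=h,w,a+90
    return np.round([x,y,w,h,(a+90)%180-90],1)
def blobs(m,amin=60):
    m=cv2.morphologyEx(m.astype(np.uint8)*255,cv2.MORPH_CLOSE,np.ones((3,3)))
    return [k for k in cv2.findContours(m,cv2.RETR_EXTERNAL,cv2.CHAIN_APPROX_NONE)[0] if cv2.contourArea(k)>amin]
def tool(xyz=None,yaw=None):
    """tool-axis shift (mm) to put TCP at world xyz (mm); turn (deg) bringing the closing line (tool y) to world yaw"""
    s=ctrl.sense(); r=R.from_quat(s["tcp_rot"]); M=r.as_matrix()
    y=np.degrees(np.arctan2(M[1,1],M[0,1]))
    print("t %.2f pos %s tool y yaw %.1f tilt %.2f  q6 %.1f"%(s["time_s"],np.round(s["position"]*1000,1),y,np.degrees(np.arccos(-M[2,2])),np.degrees(s["joint_positions"][5])))
    if xyz is not None: print("travel",np.round(M.T@(np.array(xyz)-s["position"]*1000),1))
    if yaw is not None: print("turn",round((-(yaw-y)+90)%180-90,1))
E
python3 - <<'E'
from h import *
for n in ("top",):
    f=np.load(f"pics/{n}0.npz"); p,d=f["p"],f["d"]; c=imaging.get_calibration(n)
    hsv=cv2.cvtColor(p,cv2.COLOR_RGB2HSV); P=cloud(c,d)
    roi=np.zeros(d.shape,bool); roi[80:330,180:440]=1
    for k in blobs((hsv[...,1]<60)&(hsv[...,2]>130)&roi): print("light",k.reshape(-1,2).mean(0),rect(c,k,.028))
    h=hsv[...,0]
    for k in blobs((hsv[...,1]>150)&(h<16)&(h>4)&(hsv[...,2]>90)&roi): print("orange",k.reshape(-1,2).mean(0),rect(c,k,.045))
    m=(P[...,2]>.075)&roi&(hsv[...,2]<90)
    for k in blobs(m,10): print("handle",k.reshape(-1,2).mean(0),rect(c,k,.10),P[m][:,2].max())
    m=np.zeros(d.shape,bool); m[190:250,90:180]=1
    red=m&((h<5)|(h>175))&(hsv[...,1]>180)&(P[...,2]<.054)
    for k in blobs(red): print("red front",rect(c,k,.050))
    for k in blobs(m&(hsv[...,2]<60)): print("dark",rect(c,k,.012))
    print("unit top z",np.round(P[170,140],3), "front",np.round(P[233,110:155:22],3))
tool()
E
python3 -m pendant '[{"travel":[0,0,-20],"turn":0},{"travel":[0,0,-40],"turn":0},{"travel":[0,0,-60],"turn":0},{"travel":[0,0,-60],"turn":0},{"travel":[0,0,-60],"turn":0}]'
```

```text
light [306.03174603 262.52380952] [ 444.  -127.6   55.7   33.4  -26.6]
light [245.25333333 256.26666667] [460.1  20.9  66.1  32.3 -11.4]
light [297.0625 196.1875] [ 607.5 -108.6   36.    32.2   -7.4]
light [242.64814815 194.98148148] [611.5  26.9  46.1  32.5 -21.6]
light [395.        142.0862069] [ 746.2 -360.7   52.6   51.1   -2.5]
orange [386.7734375 221.8203125] [ 542.  -324.4   69.1   68.9  -72.2]
handle [393.78787879 220.        ] [ 543.  -325.2   33.4   12.3  -72.1] 1.1093778325426435
red front [518.8 304.3 139.2  10.   84.4]
red front [601.4 218.6  43.3  21.   -6.8]
dark [560.9 306.5 148.   63.2  83.2]
unit top z [0.671 0.277 0.055] front [[ 0.52   0.363 -0.   ]
 [ 0.517  0.293  0.051]
 [ 0.517  0.242  0.045]]
t 0.10 pos [ 172.5 -574.4  221.6] tool y yaw -73.3 tilt 0.10  q6 -3.2
time_s: 0.72
position: [0.1725, -0.5745, 0.2813]
tcp_rot: [0.989, 0.145, -0.0, -0.001]
ft_force: [0.2, 0.3, -0.6]
opening: 0.997
finger_force: 0.0
```

```bash
python3 - <<'E'
from h import *
tool([543,-325,230],18)
E
```

```text
t 0.72 pos [ 172.5 -574.5  281.3] tool y yaw -73.3 tilt 0.09  q6 -3.3
travel [ 426.6 -132.3   51.6]
turn 88.7
```

```bash
python3 -m pendant '[{"travel":[50,-15,0],"turn":-10},{"travel":[105,-32,0],"turn":-20},{"travel":[160,-50,0],"turn":-30},{"travel":[215,-66,0],"turn":-40},{"travel":[270,-83,20],"turn":-50}]' && python3 - <<'E'
from h import *
tool([543,-325,230],18)
E
```

```text
time_s: 1.35
position: [0.4088, -0.4165, 0.2627]
tcp_rot: [0.834, 0.552, 0.0, 0.001]
ft_force: [0.1, -0.6, 0.1]
opening: 1.002
finger_force: 0.0
t 1.35 pos [ 408.8 -416.5  262.7] tool y yaw -23.0 tilt 0.09  q6 -25.9
travel [136.6  87.8  32.7]
turn -41.0
```

```bash
python3 -m pendant '[{"travel":[40,26,10],"turn":-10},{"travel":[85,55,20],"turn":-20},{"travel":[125,80,30],"turn":-30},{"travel":[136.6,87.8,32.7],"turn":-40},{"travel":[136.6,87.8,32.7],"turn":-41}]' && python3 - <<'E'
from h import *
c,p,d=grab("wrist","w1"); np.savez("pics/w1.npz",p=p,d=d,mtx=c["mtx"],cam_to_world=c["cam_to_world"])
print(np.round(c["cam_to_world"],3)); tool()
E
```

```text
time_s: 1.98
position: [0.5422, -0.3255, 0.2276]
tcp_rot: [0.589, 0.808, -0.0, -0.002]
ft_force: [-0.8, -0.1, -0.1]
opening: 1.0
finger_force: 0.0
[[ 0.952 -0.296 -0.073  0.523]
 [ 0.305  0.923  0.235 -0.26 ]
 [-0.002 -0.246  0.969  0.389]
 [ 0.     0.     0.     1.   ]]
t 2.02 pos [ 541.6 -326.4  228.4] tool y yaw 17.7 tilt 0.14  q6 -51.8
```

View pics/w1.png

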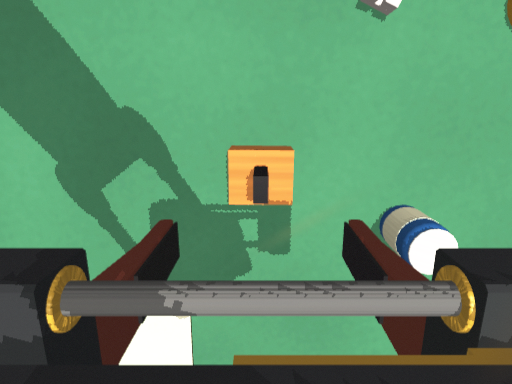

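The wrist view is aligned with the stand (228–294, 147–205). The handle stands in it, its top face at about (261,188).

```bash
python3 - <<'E'
from h import *
f=np.load("pics/w1.npz"); p,d=f["p"],f["d"]; c=f
hsv=cv2.cvtColor(p,cv2.COLOR_RGB2HSV); P=cloud(c,d); h=hsv[...,0]
roi=np.zeros(d.shape,bool); roi[130:220,200:320]=1
print(np.round(P[188,261],3),np.round(P[160,240],3))
m=roi&(P[...,2]>.092)
for k in blobs(m,20): print("handle top",rect(c,k,.10),k.reshape(-1,2).min(0),k.reshape(-1,2).max(0))
m=roi&(abs(P[...,2]-.045)<.006)
for k in blobs(m): print("stand",rect(c,k,.045))
tool([542,-325,56],18)
E
```

```text
[ 0.544 -0.327  0.099] [ 0.517 -0.317  0.044]
handle top [ 542.5 -327.8   27.3   16.6  -72.2] [250 174] [268 203]
stand [ 544.  -327.9   69.7   60.5   17.8]
t 2.02 pos [ 541.6 -326.4  228.4] tool y yaw 17.7 tilt 0.14  q6 -51.8
travel [  1.    1.1 172.4]
turn -0.3
```

```bash
python3 -m pendant '[{"travel":[-1.5,1.4,50],"turn":-0.3},{"travel":[-1.5,1.4,100],"turn":-0.3},{"travel":[-1.5,1.4,140],"turn":-0.3},{"travel":[-1.5,1.4,172],"turn":-0.3},{"travel":[-1.5,1.4,172],"turn":-0.3}]' 0.5 && python3 -m pendant '[{"travel":[0,0,0],"turn":0},{"travel":[0,0,0],"turn":0},{"travel":[0,0,0],"turn":0},{"travel":[0,0,0],"turn":0},{"travel":[0,0,0],"turn":0}]' 0 30 && python3 - <<'E'
from h import *
tool()
E
```

```text
time_s: 2.65
position: [0.5411, -0.3275, 0.0545]
tcp_rot: [0.589, 0.808, -0.0, -0.003]
ft_force: [0.6, -0.2, 0.1]
opening: 0.508
finger_force: 0.0
time_s: 3.28
position: [0.5442, -0.3282, 0.0593]
tcp_rot: [0.588, 0.809, -0.0, 0.001]
ft_force: [-1.1, -1.0, 5.9]
opening: 0.157
finger_force: 30.0
t 3.27 pos [ 544.2 -328.2   59.3] tool y yaw 18.0 tilt 0.12  q6 -52.2
```

```bash
python3 -m pendant '[{"travel":[0,0,-5],"turn":0},{"travel":[0,0,-30],"turn":0},{"travel":[0,0,-80],"turn":0},{"travel":[0,0,-120],"turn":0},{"travel":[0,0,-120],"turn":0}]' && python3 - <<'E'
from h import *
tool([601,-159,200],-7.4)
E
```

```text
time_s: 3.9
position: [0.5451, -0.3284, 0.1823]
tcp_rot: [0.588, 0.809, 0.0, 0.004]
ft_force: [0.5, -0.2, -0.8]
opening: 0.159
finger_force: 30.0
t 3.90 pos [ 545.1 -328.4  182.3] tool y yaw 18.0 tilt 0.40  q6 -52.2
travel [143.7 105.6 -18. ]
turn 25.4
```

```bash
python3 -m pendant '[{"travel":[35,25,-5],"turn":5},{"travel":[70,52,-10],"turn":10},{"travel":[105,78,-18],"turn":17},{"travel":[143.7,105.6,-18],"turn":25.4},{"travel":[143.7,105.6,-18],"turn":25.4}]' && python3 - <<'E'
from h import *
tool()
c,p,d=grab("wrist","w2"); tool(); np.savez("pics/w2.npz",p=p,d=d,mtx=c["mtx"],cam_to_world=c["cam_to_world"]); print(c["mtx"])
E
```

```text
time_s: 4.53
position: [0.6, -0.1549, 0.1934]
tcp_rot: [0.75, 0.661, -0.0, -0.002]
ft_force: [-0.8, 0.1, -1.0]
opening: 0.157
finger_force: 30.0
t 4.53 pos [ 600.  -154.9  193.4] tool y yaw -7.2 tilt 0.21  q6 -10.5
t 4.58 pos [ 599.5 -156.8  193.5] tool y yaw -7.2 tilt 0.20  q6 -10.6
[[325.54253922   0.         260.35219058]
 [  0.         325.54253922 191.84631896]
 [  0.           0.           1.        ]]
```

View pics/w2.png

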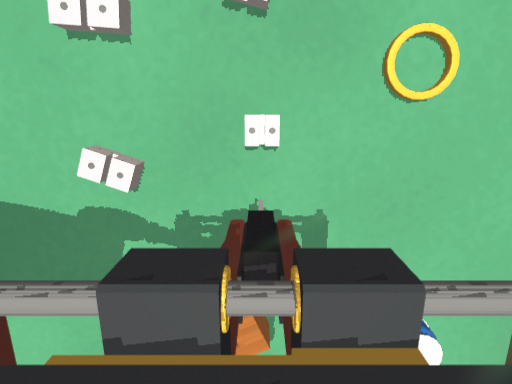

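The shortest block's top is at (262,130), with its groove as a thin darker column near x=262. The blade tip shows at (261,200). The long block is at (110,170) and the short block is cut off by the top edge.

```bash
cat >> h.py <<'E'
def tops(c,p,d,z=.028,amin=300):
    """block tops in view: rect centre/size/yaw and contour"""
    hsv=cv2.cvtColor(p,cv2.COLOR_RGB2HSV); P=cloud(c,d)
    m=(hsv[...,1]<60)&(hsv[...,2]>110)&(abs(P[...,2]-z)<.008)
    m=cv2.morphologyEx(m.astype(np.uint8)*255,cv2.MORPH_CLOSE,np.ones((9,9)))
    for k in blobs(m>0,amin):
        print("block px",np.round(k.reshape(-1,2).mean(0)),rect(c,k,z))
E
python3 - <<'E'
from h import *
f=np.load("pics/w2.npz"); p,d=f["p"],f["d"]; c=f
tops(c,p,d)
g=p[130,240:285].astype(int).sum(1); print(g, )
P=cloud(c,d); print(np.round(P[120:140:5,252,2],4),np.round(ray(c,[[261,200]],.147),4), np.round(P[197:206:2,261],4))
tool([607,-108,120],-7.4)
E
```

```text
block px [107. 169.] [ 445.9 -126.3   56.5   32.   -26.3]
block px [262. 130.] [ 607.7 -106.7   33.9   29.2   -8.9]
block px [86. 13.] [460.7  17.1  67.2  24.1  -9.3]
[414 420 426 428 522 753 764 764 748 486 488 485 486 488 519 709 764 764
 763 753 764 764 764 763 675 738 764 764 762 485 489 484 485 486 488 613
 764 764 763 682 438 439 439 439 442]
[0.0272 0.0267 0.0272 0.0277] [[ 0.6021 -0.145   0.147 ]] [[ 0.5971 -0.1831 -0.0022]
 [ 0.6022 -0.1444  0.1465]
 [ 0.6021 -0.1451  0.149 ]
 [ 0.6021 -0.1448  0.1546]
 [ 0.6021 -0.1448  0.1591]]
t 4.58 pos [ 599.5 -156.8  193.5] tool y yaw -7.2 tilt 0.20  q6 -10.6
travel [49.3  1.6 73.5]
turn 0.2
```

```bash
python3 -m pendant '[{"travel":[48.8,0.8,0],"turn":1},{"travel":[48.8,0.8,40],"turn":1},{"travel":[48.8,0.8,80],"turn":1},{"travel":[48.8,0.8,105],"turn":1},{"travel":[48.8,0.8,105],"turn":1}]' && python3 - <<'E'
from h import *
c,p,d=grab("wrist"); tool(); np.savez("pics/w3.npz",p=p,d=d,mtx=c["mtx"],cam_to_world=c["cam_to_world"])
cv2.imwrite("pics/w3.png",cv2.resize(p[140:240,200:330,::-1],None,fx=6,fy=6,interpolation=cv2.INTER_NEAREST))
E
```

```text
time_s: 5.2
position: [0.6044, -0.1108, 0.0866]
tcp_rot: [0.757, 0.653, -0.002, -0.003]
ft_force: [-1.0, -0.1, -1.3]
opening: 0.158
finger_force: 30.0
t 5.25 pos [ 605.6 -110.9   89.2] tool y yaw -8.4 tilt 0.21  q6 -5.1
```

View pics/w3.png

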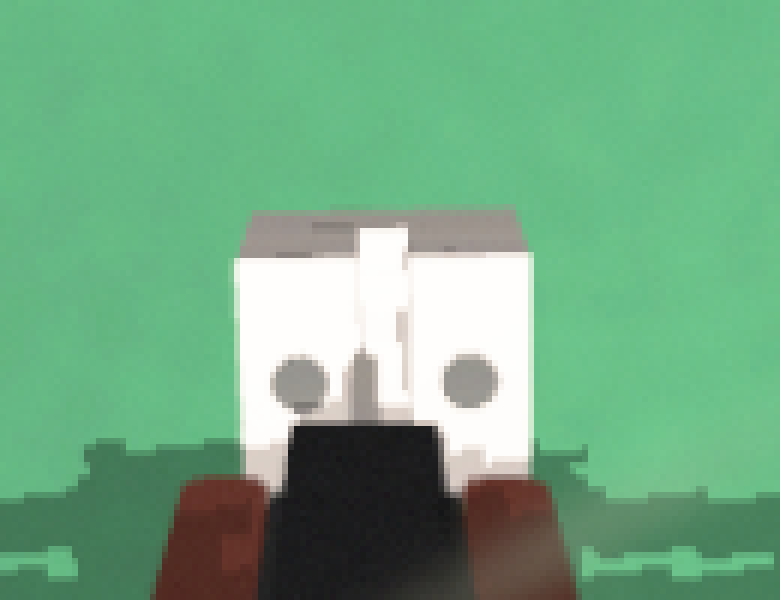

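Zoomed: the blade tip is at crop x≈363, while the groove spans 357–410 (middle 384). The blade therefore needs to go about 2 mm along tool +y, partly because the arm had not settled yet.

```bash
cat >> h.py <<'E'
def crop(p,name,r0=120,r1=230,c0=195,c1=325,f=5):
    cv2.imwrite(f"pics/{name}.png",cv2.resize(p[r0:r1,c0:c1,::-1],None,fx=f,fy=f,interpolation=cv2.INTER_NEAREST))
def offset(c,p,d):
    """blade and groove in the tool's y (mm, at their own heights), from the depth image"""
    s=ctrl.sense(); M=R.from_quat(s["tcp_rot"]).as_matrix(); Q=(cloud(c,d)-s["position"])@M*1000; Z=cloud(c,d)[...,2]*1000
    x,y,z=Q[...,0],Q[...,1],Q[...,2]
    b=(abs(y)<8)&(x>2)&(x<16)&(z>20)&(z<48)&(Z>31)
    if b.any(): print("blade y %.1f..%.1f x %.1f..%.1f low %.1f n %d"%(y[b].min(),y[b].max(),x[b].min(),x[b].max(),z[b].max(),b.sum()))
    t=(abs(Z-28)<3)&(abs(y)<40)&(x>-40)&(x<40)
    for yy in (4,7,10,13,16,19,22):
        r=t&(abs(x-yy)<1); v=np.sort(y[r]); g=np.where(np.diff(v)>3)[0]
        print("top x=%d"%yy, np.round([v.min(),*sum(([v[i],v[i+1]] for i in g),[]),v.max()],1) if len(v) else "-")
E
python3 -m pendant '[{"travel":[3,1.2,0],"turn":0},{"travel":[3,1.2,0],"turn":0},{"travel":[3,1.2,0],"turn":0},{"travel":[3,1.2,0],"turn":0},{"travel":[3,1.2,0],"turn":0}]' && python3 - <<'E'
from h import *
tool()
c,p,d=grab("wrist"); tool(); offset(c,p,d); tops(c,p,d); np.savez("pics/w4.npz",p=p,d=d,mtx=c["mtx"],cam_to_world=c["cam_to_world"])
crop(p,"w4")
E
```

```text
time_s: 5.88
position: [0.6084, -0.1073, 0.091]
tcp_rot: [0.757, 0.654, 0.0, 0.0]
ft_force: [0.4, 0.2, -1.5]
opening: 0.157
finger_force: 30.0
t 5.88 pos [ 608.4 -107.3   91. ] tool y yaw -8.4 tilt 0.00  q6 -4.8
t 5.92 pos [ 608.4 -107.3   90.9] tool y yaw -8.4 tilt 0.00  q6 -4.8
blade y -0.8..1.7 x 10.0..10.7 low 47.6 n 45
top x=4 [-17.6  -4.    2.5  15.5]
top x=7 [-17.6  -4.    2.5  15.5]
top x=10 [-17.6  -4.7   2.5  15.4]
top x=13 [-17.4  -4.6   2.5  15.3]
top x=16 [-18.  -18.  -13.9  -4.7   2.5  15.4]
top x=19 -
top x=22 -
block px [ 49. 258.] [ 446.8 -124.9   56.9   34.8  -26.1]
block px [259. 201.] [ 607.6 -103.9   33.7   27.7   -8.4]
block px [28. 49.] [477.1  19.   39.5  30.4 -11.2]
block px [233.  13.] [609.   22.6  44.2  20.4 -20.7]
```

View pics/w4.png

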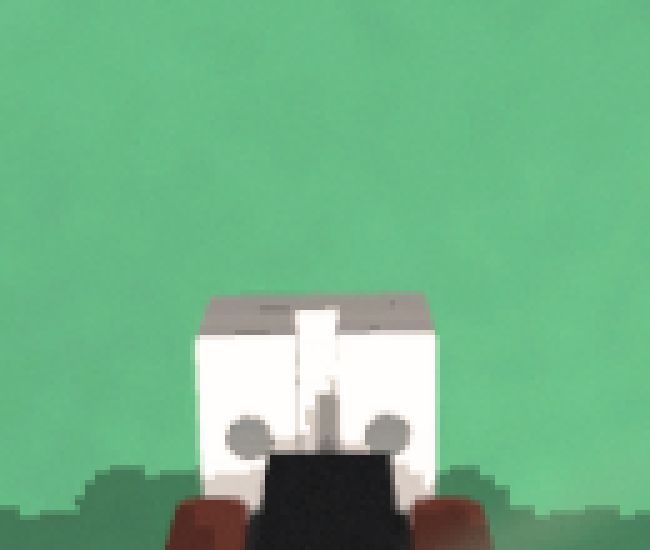

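The blade is at tool y≈+0.4 and the groove's middle at ≈−1.0, so I shift −1.5 mm and go down.

```bash
python3 -m pendant '[{"travel":[0.7,-1.5,0],"turn":0},{"travel":[0.7,-1.5,0],"turn":0},{"travel":[0.7,-1.5,10],"turn":0},{"travel":[0.7,-1.5,20],"turn":0},{"travel":[0.7,-1.5,28],"turn":0}]' && python3 -m pendant '[{"travel":[0,0,1],"turn":0},{"travel":[0,0,2],"turn":0},{"travel":[0,0,3],"turn":0},{"travel":[0,0,3],"turn":0},{"travel":[0,0,3],"turn":0}]' && python3 - <<'E'
from h import *
tool();c,p,d=grab("wrist"); offset(c,p,d)
E
```

```text
time_s: 6.55
position: [0.6066, -0.1063, 0.0615]
tcp_rot: [0.757, 0.654, -0.0, -0.001]
ft_force: [-0.2, 0.4, -1.6]
opening: 0.158
finger_force: 30.0
time_s: 7.18
position: [0.6068, -0.1063, 0.0612]
tcp_rot: [0.757, 0.654, 0.0, -0.0]
ft_force: [-4.9, 0.1, 5.1]
opening: 0.156
finger_force: 30.0
t 7.17 pos [ 606.8 -106.3   61.2] tool y yaw -8.4 tilt 0.00  q6 -4.7
blade y -0.9..1.6 x 10.2..10.9 low 29.9 n 14
top x=4 [-16.1  -7.9   9.1  17.4]
top x=7 [-16.   -2.8   4.7  17.3]
top x=10 [-16.   17.2]
top x=13 [-15.9  -2.8   4.1  17.2]
top x=16 [ 9.7  9.7 16.  16. ]
top x=19 -
top x=22 -
```

```bash
python3 -m pendant '[{"travel":[0,0,1],"turn":0},{"travel":[0,0,1],"turn":0},{"travel":[0,0,1],"turn":0},{"travel":[0,0,1],"turn":0},{"travel":[0,0,1],"turn":0}]' && python3 -m pendant '[{"travel":[0,0,0],"turn":0},{"travel":[0,0,0],"turn":0},{"travel":[0,0,0],"turn":0},{"travel":[0,0,0],"turn":0},{"travel":[0,0,0],"turn":0}]' && python3 -m pendant '[{"travel":[0,0,-20],"turn":0},{"travel":[0,0,-60],"turn":0},{"travel":[0,0,-100],"turn":0},{"travel":[0,0,-110],"turn":0},{"travel":[0,0,-110],"turn":0}]' && python3 - <<'E'
from h import *
c,p,d=grab("wrist"); tops(c,p,d)
tool([598,-27,172],-21)
E
```

```text
time_s: 7.85
position: [0.6068, -0.1063, 0.0611]
tcp_rot: [0.757, 0.654, 0.0, 0.0]
ft_force: [-6.2, 0.5, 9.6]
opening: 0.159
finger_force: 30.0
time_s: 8.48
position: [0.6068, -0.1064, 0.0611]
tcp_rot: [0.757, 0.654, 0.0, 0.0]
ft_force: [-5.9, 1.9, 10.0]
opening: 0.159
finger_force: 30.0
time_s: 9.1
position: [0.6074, -0.1065, 0.1691]
tcp_rot: [0.757, 0.654, 0.0, 0.0]
ft_force: [-0.3, 0.5, -1.3]
opening: 0.157
finger_force: 30.0
block px [100. 225.] [ 446.2 -125.6   56.5   33.3  -26.5]
block px [260. 182.] [ 607.4 -105.8   33.3   31.3   -7.7]
block px [72. 64.] [462.1  22.2  67.4  30.3 -11.2]
block px [240.  28.] [611.6  29.7  44.3  33.9 -21.2]
t 9.15 pos [ 606.8 -106.3  167.6] tool y yaw -8.4 tilt 0.08  q6 -4.7
travel [ 77.2 -20.3  -4.4]
turn 12.6
```

```bash
python3 - <<'E'
from h import *
tool([611,28,91],-21.2)
E
```

```text
t 9.15 pos [ 606.8 -106.3  167.6] tool y yaw -8.4 tilt 0.08  q6 -4.7
travel [133.5 -15.3  76.6]
turn 12.8
```

```bash
python3 -m pendant '[{"travel":[45,-5,0],"turn":6},{"travel":[95,-10,0],"turn":12},{"travel":[133.5,-15.3,20],"turn":12.8},{"travel":[133.5,-15.3,60],"turn":12.8},{"travel":[133.5,-15.3,76.5],"turn":12.8}]' && python3 -m pendant '[{"travel":[0,0,0],"turn":0},{"travel":[0,0,0],"turn":0},{"travel":[0,0,0],"turn":0},{"travel":[0,0,0],"turn":0},{"travel":[0,0,0],"turn":0}]' && python3 - <<'E'
from h import *
tool();c,p,d=grab("wrist"); offset(c,p,d)
tops(c,p,d)
E
```

```text
time_s: 9.78
position: [0.6089, 0.0284, 0.087]
tcp_rot: [0.825, 0.565, -0.003, -0.002]
ft_force: [-0.2, -0.6, -1.1]
opening: 0.16
finger_force: 30.0
time_s: 10.4
position: [0.6116, 0.0278, 0.093]
tcp_rot: [0.825, 0.565, 0.0, 0.0]
ft_force: [0.1, 0.4, -1.6]
opening: 0.157
finger_force: 30.0
t 10.40 pos [611.6  27.8  93. ] tool y yaw -21.2 tilt 0.05  q6 20.6
blade y -1.1..1.5 x 10.0..11.0 low 46.8 n 46
top x=4 [-22.4  -4.2   2.3  21.2]
top x=7 [-22.3  -4.2   2.3  21.1]
top x=10 [-22.3  -4.2   2.3  21. ]
top x=13 [-22.3  -4.2   2.3  21.1]
top x=16 [-22.1  -4.1   2.3  20.9]
top x=19 -
top x=22 -
block px [ 77. 268.] [464.1  30.3  68.1  20.  -10.9]
block px [259. 201.] [612.   31.   43.8  28.6 -21.2]
```

```bash
python3 -m pendant '[{"travel":[1,-0.9,0],"turn":0},{"travel":[1,-0.9,0],"turn":0},{"travel":[1,-0.9,10],"turn":0},{"travel":[1,-0.9,20],"turn":0},{"travel":[1,-0.9,29],"turn":0}]' && python3 -m pendant '[{"travel":[0,0,2],"turn":0},{"travel":[0,0,4],"turn":0},{"travel":[0,0,4],"turn":0},{"travel":[0,0,4],"turn":0},{"travel":[0,0,4],"turn":0}]' && python3 -m pendant '[{"travel":[0,0,0.5],"turn":0},{"travel":[0,0,0.5],"turn":0},{"travel":[0,0,0.5],"turn":0},{"travel":[0,0,0.5],"turn":0},{"travel":[0,0,0.5],"turn":0}]' && python3 -m pendant '[{"travel":[0,0,0],"turn":0},{"travel":[0,0,0],"turn":0},{"travel":[0,0,0],"turn":0},{"travel":[0,0,0],"turn":0},{"travel":[0,0,0],"turn":0}]' && python3 - <<'E'
from h import *
tool()
E
```

```text
time_s: 11.08
position: [0.6104, 0.0292, 0.062]
tcp_rot: [0.825, 0.565, -0.001, -0.0]
ft_force: [-0.4, 0.2, -0.4]
opening: 0.158
finger_force: 30.0
time_s: 11.7
position: [0.6105, 0.0292, 0.0611]
tcp_rot: [0.825, 0.565, -0.0, -0.0]
ft_force: [-4.5, -0.1, 7.3]
opening: 0.157
finger_force: 30.0
time_s: 12.32
position: [0.6105, 0.0292, 0.0611]
tcp_rot: [0.825, 0.565, 0.0, 0.0]
ft_force: [-6.2, 0.3, 9.4]
opening: 0.158
finger_force: 30.0
time_s: 12.95
position: [0.6106, 0.0292, 0.0611]
tcp_rot: [0.825, 0.565, 0.0, 0.0]
ft_force: [-6.0, 0.5, 9.1]
opening: 0.154
finger_force: 30.0
t 12.95 pos [610.6  29.2  61.1] tool y yaw -21.2 tilt 0.01  q6 20.7
```

```bash
python3 -m pendant '[{"travel":[0,0,-20],"turn":0},{"travel":[0,0,-60],"turn":0},{"travel":[0,0,-80],"turn":0},{"travel":[0,0,-80],"turn":0},{"travel":[0,0,-80],"turn":0}]' && python3 - <<'E'
from h import *
tool([446.5,-126,91],-26.4)
c,p,d=grab("top"); tops(c,p,d,amin=60)
E
```

```text
time_s: 13.58
position: [0.6104, 0.0292, 0.1373]
tcp_rot: [0.825, 0.565, -0.001, -0.001]
ft_force: [0.1, 0.1, -1.6]
opening: 0.158
finger_force: 30.0
t 13.57 pos [610.4  29.2 137.3] tool y yaw -21.2 tilt 0.12  q6 20.7
travel [-203.9  -96.7   46.6]
turn 5.2
block px [306. 262.] [ 444.7 -127.3   52.6   29.9  -26.4]
block px [245. 253.] [468.   20.6  49.6  29.8 -11.4]
block px [297. 196.] [ 608.1 -107.2   34.4   30.1   -7.3]
```

```bash
python3 -m pendant '[{"travel":[-50,-24,0],"turn":2},{"travel":[-105,-50,0],"turn":5},{"travel":[-160,-76,0],"turn":5.2},{"travel":[-203.9,-96.7,10],"turn":5.2},{"travel":[-203.9,-96.7,30],"turn":5.2}]' && python3 -m pendant '[{"travel":[0,0,14],"turn":0},{"travel":[0,0,14],"turn":0},{"travel":[0,0,14],"turn":0},{"travel":[0,0,14],"turn":0},{"travel":[0,0,14],"turn":0}]' && python3 - <<'E'
from h import *
tool();c,p,d=grab("wrist"); offset(c,p,d)
tops(c,p,d)
E
```

```text
time_s: 14.25
position: [0.4454, -0.1279, 0.1082]
tcp_rot: [0.851, 0.525, -0.0, 0.0]
ft_force: [0.6, -0.6, -1.9]
opening: 0.157
finger_force: 30.0
time_s: 14.88
position: [0.4475, -0.1259, 0.0955]
tcp_rot: [0.85, 0.527, 0.0, 0.0]
ft_force: [-0.0, -0.1, -1.4]
opening: 0.155
finger_force: 30.0
t 14.88 pos [ 447.5 -125.9   95.5] tool y yaw -26.3 tilt 0.05  q6 6.4
blade y -1.2..1.3 x 10.2..11.1 low 47.8 n 46
top x=4 [-29.4  -5.9   2.1  24.2]
top x=7 [-29.2  -5.9   0.7  24.1]
top x=10 [-29.2  -5.9   0.7  24.1]
top x=13 [-29.4  -5.9   0.7  24. ]
top x=16 -
top x=19 -
top x=22 -
block px [256. 204.] [ 444.6 -125.6   53.9   31.5  -26.4]
block px [459.  79.] [ 605.2 -106.5   38.2   30.3   -7.5]
block px [173.  12.] [455.4   9.6  66.8  20.9 -26.4]
```

```bash
python3 -m pendant '[{"travel":[0,-2.6,0],"turn":0},{"travel":[0,-2.6,0],"turn":0},{"travel":[0,-2.6,10],"turn":0},{"travel":[0,-2.6,20],"turn":0},{"travel":[0,-2.6,31],"turn":0}]' && python3 -m pendant '[{"travel":[0,0,2],"turn":0},{"travel":[0,0,4],"turn":0},{"travel":[0,0,4.5],"turn":0},{"travel":[0,0,4.5],"turn":0},{"travel":[0,0,4.5],"turn":0}]' && python3 -m pendant '[{"travel":[0,0,0.5],"turn":0},{"travel":[0,0,0.5],"turn":0},{"travel":[0,0,0.5],"turn":0},{"travel":[0,0,0.5],"turn":0},{"travel":[0,0,0.5],"turn":0}]' && python3 -m pendant '[{"travel":[0,0,0],"turn":0},{"travel":[0,0,0],"turn":0},{"travel":[0,0,0],"turn":0},{"travel":[0,0,0],"turn":0},{"travel":[0,0,0],"turn":0}]' && python3 - <<'E'
from h import *
tool()
E
```

```text
time_s: 15.55
position: [0.4444, -0.1248, 0.0628]
tcp_rot: [0.85, 0.527, -0.0, -0.0]
ft_force: [-0.2, 0.5, -1.3]
opening: 0.159
finger_force: 30.0
time_s: 16.18
position: [0.4443, -0.1248, 0.061]
tcp_rot: [0.85, 0.527, -0.0, -0.0]
ft_force: [-5.5, 2.1, 9.2]
opening: 0.16
finger_force: 30.0
time_s: 16.8
position: [0.4443, -0.1247, 0.061]
tcp_rot: [0.85, 0.527, -0.0, -0.0]
ft_force: [-7.0, 2.7, 11.2]
opening: 0.159
finger_force: 30.0
time_s: 17.42
position: [0.4444, -0.1247, 0.061]
tcp_rot: [0.85, 0.527, -0.0, -0.0]
ft_force: [-7.2, 2.6, 11.8]
opening: 0.154
finger_force: 30.0
t 17.43 pos [ 444.4 -124.7   61. ] tool y yaw -26.4 tilt 0.03  q6 6.5
```

```bash
python3 -m pendant '[{"travel":[0,0,-20],"turn":0},{"travel":[0,0,-60],"turn":0},{"travel":[0,0,-80],"turn":0},{"travel":[0,0,-80],"turn":0},{"travel":[0,0,-80],"turn":0}]' && python3 - <<'E'
from h import *
tool([461,21.5,91],-11.3)
c,p,d=grab("top"); tops(c,p,d,amin=60)
c,p,d=grab("wrist"); tops(c,p,d)
E
```

```text
time_s: 18.05
position: [0.4442, -0.1247, 0.1373]
tcp_rot: [0.85, 0.527, -0.001, -0.001]
ft_force: [-0.0, 0.2, -1.6]
opening: 0.159
finger_force: 30.0
t 18.05 pos [ 444.2 -124.7  137.3] tool y yaw -26.4 tilt 0.12  q6 6.5
travel [138.4 -49.8  46.4]
turn -15.1
block px [245. 256.] [461.1  22.   63.8  29.8 -11.4]
block px [296. 196.] [ 608.2 -107.1   34.4   30.3   -7.4]
block px [242. 195.] [611.7  28.2  44.7  30.1 -21. ]
block px [262. 192.] [ 444.5 -126.1   53.6   31.1  -26.4]
block px [434.  83.] [ 605.4 -106.5   37.9   30.2   -7.7]
block px [191.  18.] [460.3  22.4  64.2  33.8 -11.4]
```

```bash
python3 -m pendant '[{"travel":[40,-15,0],"turn":-5},{"travel":[90,-33,0],"turn":-12},{"travel":[138.4,-49.8,0],"turn":-15.1},{"travel":[138.4,-49.8,20],"turn":-15.1},{"travel":[138.4,-49.8,44],"turn":-15.1}]' && python3 -m pendant '[{"travel":[0,0,0],"turn":0},{"travel":[0,0,0],"turn":0},{"travel":[0,0,0],"turn":0},{"travel":[0,0,0],"turn":0},{"travel":[0,0,0],"turn":0}]' && python3 - <<'E'
from h import *
tool();c,p,d=grab("wrist"); offset(c,p,d)
tops(c,p,d)
E
```

```text
time_s: 18.77
position: [0.4612, 0.0212, 0.0931]
tcp_rot: [0.773, 0.635, -0.001, -0.0]
ft_force: [-0.4, -0.1, -1.1]
opening: 0.154
finger_force: 30.0
time_s: 19.4
position: [0.4618, 0.0211, 0.0954]
tcp_rot: [0.773, 0.634, 0.0, 0.0]
ft_force: [0.5, -0.3, -0.5]
opening: 0.153
finger_force: 30.0
t 19.40 pos [461.8  21.1  95.4] tool y yaw -11.3 tilt 0.05  q6 9.7
blade y -0.8..1.7 x 10.0..10.8 low 47.8 n 46
top x=4 [-33.5  -5.5   2.5  29.7]
top x=7 [-34.1  -5.5   1.1  29.6]
top x=10 [-34.   -5.5   1.1  29.4]
top x=13 [-33.9  -5.4   1.1  29.5]
top x=16 [-33.9  -5.4   1.1  29.5]
top x=19 -
top x=22 -
block px [464. 325.] [ 604.  -111.7   39.2   18.8  -11.4]
block px [257. 201.] [460.1  23.5  63.8  31.3 -11.3]
block px [462. 154.] [608.7  29.8  48.2  29.9 -21. ]
```

Groove middle at −2.2, blade at +0.4, so I shift −2.5.

```bash
python3 -m pendant '[{"travel":[1,-2.5,0],"turn":0},{"travel":[1,-2.5,0],"turn":0},{"travel":[1,-2.5,10],"turn":0},{"travel":[1,-2.5,20],"turn":0},{"travel":[1,-2.5,31],"turn":0}]' && python3 -m pendant '[{"travel":[0,0,2],"turn":0},{"travel":[0,0,4],"turn":0},{"travel":[0,0,4.5],"turn":0},{"travel":[0,0,4.5],"turn":0},{"travel":[0,0,4.5],"turn":0}]' && python3 -m pendant '[{"travel":[0,0,0.5],"turn":0},{"travel":[0,0,0.5],"turn":0},{"travel":[0,0,0.5],"turn":0},{"travel":[0,0,0.5],"turn":0},{"travel":[0,0,0.5],"turn":0}]' && python3 -m pendant '[{"travel":[0,0,0],"turn":0},{"travel":[0,0,0],"turn":0},{"travel":[0,0,0],"turn":0},{"travel":[0,0,0],"turn":0},{"travel":[0,0,0],"turn":0}]' && python3 - <<'E'
from h import *
tool([544,-328,150],18)
E
```

```text
time_s: 20.08
position: [0.459, 0.0227, 0.0627]
tcp_rot: [0.773, 0.634, -0.0, -0.0]
ft_force: [-0.4, 0.2, -2.5]
opening: 0.16
finger_force: 30.0
time_s: 20.7
position: [0.4589, 0.0227, 0.061]
tcp_rot: [0.773, 0.634, -0.0, -0.0]
ft_force: [-6.1, 0.6, 9.7]
opening: 0.156
finger_force: 30.0
time_s: 21.32
position: [0.459, 0.0227, 0.061]
tcp_rot: [0.773, 0.634, -0.0, -0.0]
ft_force: [-7.5, -0.1, 12.1]
opening: 0.155
finger_force: 30.0
time_s: 21.95
position: [0.459, 0.0227, 0.061]
tcp_rot: [0.773, 0.634, -0.0, -0.0]
ft_force: [-7.3, 0.8, 11.4]
opening: 0.156
finger_force: 30.0
t 21.95 pos [459.   22.7  61. ] tool y yaw -11.3 tilt 0.02  q6 9.9
travel [-327.3  151.9  -89. ]
turn -29.3
```

```bash
python3 -m pendant '[{"travel":[0,0,-30],"turn":0},{"travel":[0,0,-80],"turn":0},{"travel":[-40,19,-100],"turn":-5},{"travel":[-90,42,-100],"turn":-12},{"travel":[-145,67,-100],"turn":-20}]' && python3 -m pendant '[{"travel":[-54,15,0],"turn":-5},{"travel":[-105,28,0],"turn":-9},{"travel":[-140,40,0],"turn":-9},{"travel":[-150,45,0],"turn":-9},{"travel":[-150,45,0],"turn":-9}]' && python3 - <<'E'
from h import *
tool([544,-328,110],18)
E
```

```text
time_s: 22.58
position: [0.4973, -0.1339, 0.1596]
tcp_rot: [0.649, 0.761, 0.0, 0.001]
ft_force: [0.7, 1.0, -0.7]
opening: 0.161
finger_force: 30.0
time_s: 23.2
position: [0.5639, -0.2738, 0.1584]
tcp_rot: [0.59, 0.807, 0.0, -0.001]
ft_force: [-0.3, 0.4, -1.4]
opening: 0.161
finger_force: 30.0
t 23.20 pos [ 563.9 -273.8  158.4] tool y yaw 17.7 tilt 0.07  q6 -46.7
travel [-45.6 -35.4  48.4]
turn -0.3
```

```bash
python3 -m pendant '[{"travel":[-25,-18,0],"turn":-0.3},{"travel":[-45.6,-35.4,20],"turn":-0.3},{"travel":[-45.6,-35.4,48],"turn":-0.3},{"travel":[-45.6,-35.4,48],"turn":-0.3},{"travel":[-45.6,-35.4,48],"turn":-0.3}]' && python3 - <<'E'
from h import *
tool([544,-328,110],18);c,p,d=grab("wrist");tool()
np.savez("pics/w5.npz",p=p,d=d,mtx=c["mtx"],cam_to_world=c["cam_to_world"])
s=ctrl.sense(); M=R.from_quat(s["tcp_rot"]).as_matrix(); W=cloud(c,d); Q=(W-s["position"])@M*1000
b=(abs(Q[...,1])<8)&(Q[...,0]>2)&(Q[...,0]<16)&(Q[...,2]>20)&(Q[...,2]<49); v=Q[b]; print("blade",v.min(0),v.max(0))
t=(abs(W[...,2]-.045)<.004)&(abs(Q[...,0])<60)&(abs(Q[...,1])<60)
v=Q[t]; print("stand",np.percentile(v,1,0),np.percentile(v,99,0))
for k in blobs(t): print(rect(c,k,.045))
for x in (4,8,10,12,14,18):
    r=np.sort(Q[t&(abs(Q[...,0]-x)<1)][:,1]); g=np.where(np.diff(r)>3)[0]; print(x,[(round(r[i],1),round(r[i+1],1)) for i in g])
crop(p,"w5",r0=130,r1=250)
E
```

```text
time_s: 23.82
position: [0.5445, -0.3273, 0.1125]
tcp_rot: [0.587, 0.809, 0.0, 0.001]
ft_force: [0.1, -0.1, -1.1]
opening: 0.156
finger_force: 30.0
t 23.82 pos [ 544.5 -327.3  112.5] tool y yaw 18.1 tilt 0.08  q6 -52.2
travel [-0.5 -0.7  2.5]
turn 0.1
t 23.88 pos [ 544.8 -327.6  113. ] tool y yaw 18.1 tilt 0.14  q6 -52.2
blade [ 9.80357455 -0.49733445 24.89084477] [10.7611122   2.02457248 48.6905475 ]
stand [-27.41816306 -35.49138246  67.13389007] [29.75311189 33.44326985 70.67981901]
[ 543.9 -327.7   69.9   60.5   17. ]
4 [(np.float64(-4.5), np.float64(2.9))]
8 [(np.float64(-4.5), np.float64(2.9))]
10 [(np.float64(-4.5), np.float64(2.8))]
12 []
14 []
18 []
```

View pics/w5.png

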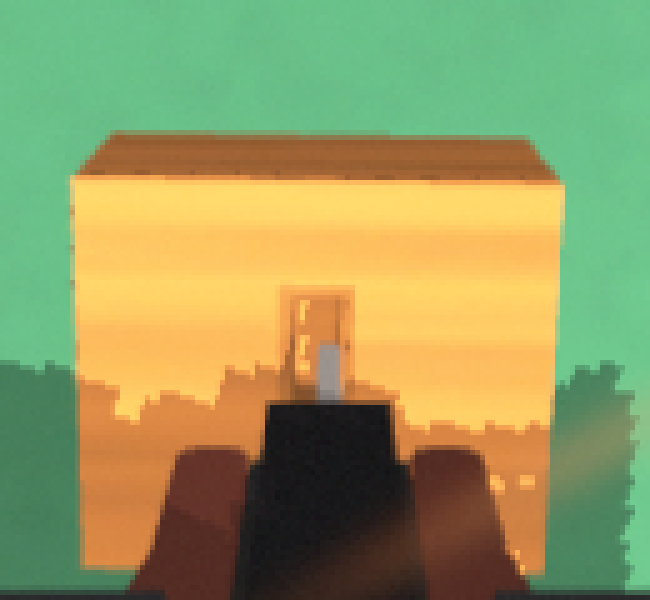

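The blade is at y≈+0.75 and the slot's middle at ≈−0.9, so I shift −1.6 and insert.

```bash
python3 -m pendant '[{"travel":[0.2,-1.6,0],"turn":0},{"travel":[0.2,-1.6,10],"turn":0},{"travel":[0.2,-1.6,20],"turn":0},{"travel":[0.2,-1.6,30],"turn":0},{"travel":[0.2,-1.6,38],"turn":0}]' && python3 -m pendant '[{"travel":[0,0,8],"turn":0},{"travel":[0,0,13],"turn":0},{"travel":[0,0,16],"turn":0},{"travel":[0,0,16],"turn":0},{"travel":[0,0,16],"turn":0}]' && python3 - <<'E'
from h import *
tool()
E
```

```text
time_s: 24.5
position: [0.5421, -0.3284, 0.0715]
tcp_rot: [0.588, 0.809, -0.0, -0.001]
ft_force: [-0.7, -0.1, -1.1]
opening: 0.154
finger_force: 30.0
time_s: 25.12
position: [0.5423, -0.3285, 0.0593]
tcp_rot: [0.588, 0.809, -0.0, 0.0]
ft_force: [-5.3, 3.2, 8.5]
opening: 0.159
finger_force: 30.0
t 25.12 pos [ 542.3 -328.5   59.3] tool y yaw 18.0 tilt 0.04  q6 -52.3
```

```bash
python3 -m pendant '[{"travel":[0,0,0],"turn":0},{"travel":[0,0,0],"turn":0},{"travel":[0,0,0],"turn":0},{"travel":[0,0,0],"turn":0},{"travel":[0,0,0],"turn":0}]' 0.5 && python3 -m pendant '[{"travel":[0,0,-30],"turn":0},{"travel":[0,0,-80],"turn":0},{"travel":[0,0,-130],"turn":0},{"travel":[0,0,-170],"turn":0},{"travel":[0,0,-170],"turn":0}]' && python3 - <<'E'
from h import *
tool([530,285,230],-6)
c,p,d=grab("wrist","w6"); W=cloud(c,d); roi=np.zeros(d.shape,bool); roi[130:220,200:320]=1
for k in blobs(roi&(W[...,2]>.092),20): print("handle top",rect(c,k,.10), W[roi].max(0))
E
```

```text
time_s: 25.75
position: [0.5424, -0.3286, 0.0568]
tcp_rot: [0.588, 0.809, -0.0, -0.0]
ft_force: [1.8, -0.5, 0.2]
opening: 0.499
finger_force: 0.0
time_s: 26.38
position: [0.5436, -0.3293, 0.232]
tcp_rot: [0.588, 0.809, 0.0, 0.004]
ft_force: [0.4, -0.1, -0.6]
opening: 0.5
finger_force: 0.0
t 26.38 pos [ 543.6 -329.3  232. ] tool y yaw 18.0 tilt 0.47  q6 -52.3
travel [588.4 177.1  -0.9]
turn 24.0
handle top [ 542.5 -327.    26.5   14.6  -71.8] [ 0.6389984  -0.26301823  0.39304082]
```

```bash
python3 -m pendant '[{"travel":[50,15,0],"turn":2},{"travel":[105,31,0],"turn":5},{"travel":[160,48,0],"turn":8},{"travel":[216,65,0],"turn":12},{"travel":[272,82,0],"turn":15}]' 0 && python3 - <<'E'
from h import *
tool([530,285,230],-6)
E
```

```text
time_s: 27.05
position: [0.5353, -0.0426, 0.2243]
tcp_rot: [0.689, 0.725, -0.001, -0.001]
ft_force: [0.5, 0.1, -0.5]
opening: 0.006
finger_force: 0.0
t 27.05 pos [535.3 -42.6 224.3] tool y yaw 2.9 tilt 0.20  q6 -11.1
travel [327.5  11.2  -5.5]
turn 8.9
```

```bash
python3 -m pendant '[{"travel":[56,2,0],"turn":2},{"travel":[112,4,0],"turn":4},{"travel":[168,6,0],"turn":6},{"travel":[224,8,0],"turn":8},{"travel":[280,9,-5],"turn":8.9}]' && python3 -m pendant '[{"travel":[35,2,0],"turn":0},{"travel":[45,2,0],"turn":0},{"travel":[45,2,0],"turn":0},{"travel":[45,2,0],"turn":0},{"travel":[45,2,0],"turn":0}]'  && python3 - <<'E'
from h import *
tool()
c,p,d=grab("wrist","w7"); np.savez("pics/w7.npz",p=p,d=d,mtx=c["mtx"],cam_to_world=c["cam_to_world"])
c,p,d=grab("top"); tops(c,p,d,amin=60)
E
```

```text
time_s: 27.68
position: [0.5295, 0.2371, 0.2288]
tcp_rot: [0.743, 0.67, -0.002, -0.001]
ft_force: [0.1, 0.3, -0.3]
opening: 0.001
finger_force: 0.0
time_s: 28.3
position: [0.5374, 0.2789, 0.2322]
tcp_rot: [0.743, 0.669, 0.0, 0.0]
ft_force: [0.5, -0.8, 0.1]
opening: 0.006
finger_force: 0.0
t 28.30 pos [537.4 278.9 232.2] tool y yaw -6.0 tilt 0.02  q6 30.2
block px [306. 262.] [ 444.8 -127.1   52.4   30.5  -26.8]
block px [245. 256.] [460.6  22.1  63.8  29.8 -11.4]
block px [296. 196.] [ 608.1 -107.2   34.4   30.1   -7.3]
block px [242. 195.] [611.9  28.2  44.6  29.8 -21.6]
```

View pics/w7.png

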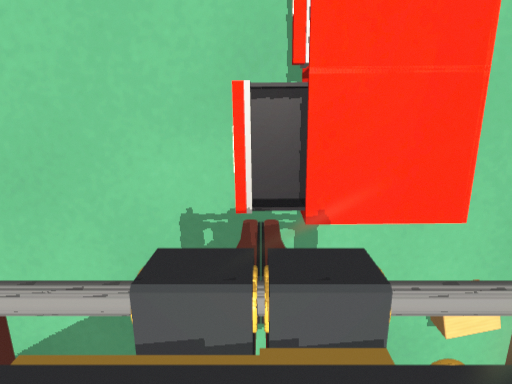

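The wrist view shows the open drawer: lip edge from (234,81) to (238,212), panel's inner top edge from (250,81) to (252,209), and the unit's roof edge near x=306.

```bash
python3 - <<'E'
from h import *
f=np.load("pics/w7.npz"); p,d=f["p"],f["d"]; c=f; W=cloud(c,d)
g=p.astype(int)
for v in (100,145,190):
    row=W[v,225:320]; z=row[:,2]
    i=np.where(z>.035)[0]; a=i[0]; b=np.where(z[a:]<.035)[0][0]+a; e=np.where(z[b:]>.050)[0][0]+b
    print(v,"lip outer",225+a,ray(c,[225+a-.5,v],.050)[0].round(4),"panel inner",ray(c,[225+b-.5,v],.051)[0].round(4),"unit",ray(c,[225+e-.5,v],.058)[0].round(4),"floor z",z[b+8:e-4].min().round(3))
for u in (238,270,290):
    col=W[60:235,u]; m=np.where((col[:,2]>.036)&(col[:,2]<.056))[0]; print(u,"y ends",ray(c,[u,60+m[0]-.5],.05)[0].round(4),ray(c,[u,60+m[-1]+.5],.05)[0].round(4))
tool()
E
```

```text
Traceback (most recent call last):
ValueError: zero-size array to reduction operation minimum which has no identity
```

```bash
python3 - <<'E'
from h import *
f=np.load("pics/w7.npz"); p,d=f["p"],f["d"]; c=f; W=cloud(c,d)
for v in (100,145,190): print(v,[(u,int(W[v,u,2]*1000)) for u in list(range(230,258))+list(range(298,314,2))])
px=[[234,100],[237.5,190],[250.5,100],[252.5,190]]
print(ray(c,px,.050).round(4).tolist())
for u in (238,275): 
  col=W[60:235,u,2]; m=np.where((col>.036)&(col<.056))[0]+60; print(u,m.min(),m.max(),ray(c,[[u,m.min()-.5],[u,m.max()+.5]],.049).round(4).tolist())
E
```

```text
100 [(230, 0), (231, -1), (232, -1), (233, 49), (234, 49), (235, 50), (236, 48), (237, 49), (238, 50), (239, 48), (240, 48), (241, 49), (242, 48), (243, 48), (244, 50), (245, 49), (246, 52), (247, 49), (248, 49), (249, 50), (250, 43), (251, 12), (252, 11), (253, 10), (254, 12), (255, 12), (256, 10), (257, 12), (298, 11), (300, 11), (302, 11), (304, 11), (306, 10), (308, 55), (310, 56), (312, 57)]
145 [(230, 0), (231, 0), (232, 0), (233, 45), (234, 48), (235, 47), (236, 49), (237, 49), (238, 393), (239, 49), (240, 49), (241, 48), (242, 48), (243, 48), (244, 49), (245, 51), (246, 49), (247, 49), (248, 50), (249, 51), (250, 51), (251, 33), (252, 11), (253, 12), (254, 10), (255, 12), (256, 11), (257, 10), (298, 10), (300, 12), (302, 11), (304, 11), (306, 9), (308, 57), (310, 57), (312, 57)]
190 [(230, 0), (231, 0), (232, -1), (233, 0), (234, -1), (235, 49), (236, 50), (237, 50), (238, 50), (239, 49), (240, 49), (241, 50), (242, 48), (243, 48), (244, 50), (245, 49), (246, 50), (247, 52), (248, 50), (249, 51), (250, 49), (251, 50), (252, 26), (253, 10), (254, 11), (255, 11), (256, 13), (257, 11), (298, 11), (300, 11), (302, 11), (304, 10), (306, 55), (308, 57), (310, 57), (312, 56)]
[[0.5195, 0.3583, 0.05], [0.5115, 0.2643, 0.05], [0.5362, 0.3565, 0.05], [0.5278, 0.2626, 0.05]]
238 80 212 [[0.5259, 0.3776, 0.049], [0.5088, 0.2385, 0.049]]
275 82 210 [[0.5627, 0.3718, 0.049], [0.5499, 0.2365, 0.049]]
```

```bash
python3 - <<'E'
from h import *
tool([554,304.4,24],-5.1)
E
```

```text
t 28.40 pos [537.4 279.2 232.3] tool y yaw -6.0 tilt 0.03  q6 30.2
travel [ 26.7  13.8 208.3]
turn -0.9
```

```bash
python3 -m pendant '[{"travel":[26.7,13.8,40],"turn":-0.9},{"travel":[26.7,13.8,90],"turn":-0.9},{"travel":[26.7,13.8,140],"turn":-0.9},{"travel":[26.7,13.8,185],"turn":-0.9},{"travel":[26.7,13.8,208],"turn":-0.9}]' && python3 -m pendant '[{"travel":[0,0,0],"turn":0},{"travel":[0,-8,0],"turn":0},{"travel":[0,-20,0],"turn":0},{"travel":[0,-35,0],"turn":0},{"travel":[0,-50,0],"turn":0}]' && python3 -m pendant '[{"travel":[0,-15,0],"turn":0},{"travel":[0,-28,0],"turn":0},{"travel":[0,-38,0],"turn":0},{"travel":[0,-45,0],"turn":0},{"travel":[0,-47,0],"turn":0}]' && python3 - <<'E'
from h import *
tool()
E
```

```text
time_s: 29.02
position: [0.5522, 0.3041, 0.0205]
tcp_rot: [0.737, 0.676, -0.002, -0.001]
ft_force: [0.1, -0.9, 0.5]
opening: 0.005
finger_force: 0.0
time_s: 29.65
position: [0.5036, 0.3102, 0.0256]
tcp_rot: [0.737, 0.676, 0.002, 0.0]
ft_force: [2.9, 1.0, 3.2]
opening: 0.004
finger_force: 1.7
time_s: 30.28
position: [0.4565, 0.3137, 0.0237]
tcp_rot: [0.737, 0.676, -0.0, -0.0]
ft_force: [3.1, 0.8, 2.3]
opening: 0.003
finger_force: 1.4
t 30.27 pos [456.5 313.7  23.7] tool y yaw -5.0 tilt 0.02  q6 35.9
```

```bash
python3 -m pendant '[{"travel":[0,15,0],"turn":0},{"travel":[0,15,-50],"turn":0},{"travel":[-15,40,-100],"turn":0},{"travel":[-30,60,-150],"turn":0},{"travel":[-40,60,-190],"turn":0}]' 0.6 && python3 -m pendant '[{"travel":[0,0,0],"turn":0},{"travel":[0,0,0],"turn":0},{"travel":[0,0,0],"turn":0},{"travel":[0,0,0],"turn":0},{"travel":[0,0,0],"turn":0}]' && python3 - <<'E'
from h import *
tool()
c,p,d=grab("wrist","w8"); W=cloud(c,d); np.savez("pics/w8.npz",p=p,d=d,mtx=c["mtx"],cam_to_world=c["cam_to_world"])
m=(abs(W[...,2]-.012)<.005)&(cv2.cvtColor(p,cv2.COLOR_RGB2HSV)[...,1]<100)
for k in blobs(m,2000): print("floor",k.reshape(-1,2).min(0),k.reshape(-1,2).max(0),rect(c,k,.012))
m=(abs(W[...,2]-.050)<.004)
for k in blobs(m,300): print("rim",k.reshape(-1,2).min(0),k.reshape(-1,2).max(0),rect(c,k,.050))
c,p,d=grab("top"); tops(c,p,d,amin=60)
E
```

```text
time_s: 30.9
position: [0.5149, 0.2672, 0.2148]
tcp_rot: [0.738, 0.675, -0.001, -0.0]
ft_force: [0.7, 0.0, 0.1]
opening: 0.533
finger_force: 0.0
time_s: 31.52
position: [0.513, 0.2687, 0.2132]
tcp_rot: [0.737, 0.676, -0.001, -0.0]
ft_force: [0.2, -0.2, -0.5]
opening: 0.598
finger_force: 0.0
t 31.52 pos [513.  268.7 213.2] tool y yaw -5.0 tilt 0.07  q6 29.2
floor [194  74] [337 194] [521.7 306.9 151.2 130.1  -5.5]
rim [168   0] [343 218] [511.8 329.6 205.5 161.   84.5]
block px [306. 262.] [ 444.9 -126.9   52.6   30.7  -26.4]
block px [249. 242.] [495.3  10.8  63.3  29.5 -11.5]
block px [296. 196.] [ 608.2 -107.1   34.4   30.3   -7.4]
block px [242. 195.] [611.8  28.1  44.4  30.1 -21. ]
```

View pics/w8.png

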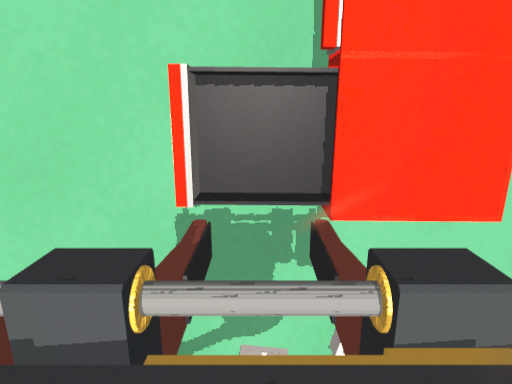

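The drawer is now fully out, its floor at columns 194–337 and rows 74–194, measuring about 151×130 mm as it should. The longest block was knocked and now lies at (495,11). I start carrying with the shortest.

```bash
python3 -m pendant '[{"travel":[0,0,0],"turn":-10},{"travel":[0,0,0],"turn":-20},{"travel":[0,0,0],"turn":-30},{"travel":[0,0,0],"turn":-40},{"travel":[0,0,0],"turn":-50}]' 0.7 && python3 -m pendant '[{"travel":[0,0,0],"turn":-10},{"travel":[0,0,0],"turn":-20},{"travel":[0,0,0],"turn":-30},{"travel":[0,0,0],"turn":-37},{"travel":[0,0,0],"turn":-37}]' && python3 - <<'E'
from h import *
tool([606.8,-106.5,150],82)
E
```

```text
time_s: 32.25
position: [0.5132, 0.2687, 0.214]
tcp_rot: [0.38, 0.925, 0.0, 0.0]
ft_force: [0.6, -0.0, 0.9]
opening: 0.701
finger_force: 0.0
time_s: 32.88
position: [0.5132, 0.2687, 0.214]
tcp_rot: [0.07, 0.998, 0.0, 0.0]
ft_force: [0.2, 0.0, 0.1]
opening: 0.7
finger_force: 0.0
t 32.88 pos [513.2 268.7 214. ] tool y yaw 82.0 tilt 0.01  q6 -57.7
travel [-145.1 -358.4   64. ]
turn -0.0
```

```bash
python3 -m pendant '[{"travel":[-18,-45,0],"turn":0},{"travel":[-40,-98,0],"turn":0},{"travel":[-61,-152,0],"turn":0},{"travel":[-83,-205,10],"turn":0},{"travel":[-105,-259,30],"turn":0}]' && python3 -m pendant '[{"travel":[-20,-50,20],"turn":0},{"travel":[-36,-90,50],"turn":0},{"travel":[-40,-99.4,60],"turn":0},{"travel":[-40,-99.4,60],"turn":0},{"travel":[-40,-99.4,60],"turn":0}]' && python3 - <<'E'
from h import *
tool([606.8,-106.5,5],82); c,p,d=grab("wrist"); tops(c,p,d)
E
```

```text
time_s: 33.5
position: [0.5821, -0.0042, 0.1849]
tcp_rot: [0.071, 0.997, 0.0, 0.001]
ft_force: [1.3, 0.7, 0.2]
opening: 0.702
finger_force: 0.0
time_s: 34.12
position: [0.6076, -0.1051, 0.1255]
tcp_rot: [0.069, 0.998, 0.0, 0.001]
ft_force: [-0.2, 0.2, -0.4]
opening: 0.699
finger_force: 0.0
t 34.12 pos [ 607.6 -105.1  125.5] tool y yaw 82.1 tilt 0.12  q6 -95.1
travel [  0.9  -1.5 120.5]
turn 0.1
block px [256. 190.] [ 606.2 -107.    34.7   29.7   -8. ]
block px [421. 172.] [610.1  26.8  43.9  33.8 -20.9]
block px [393.  33.] [503.1   8.   46.7  32.3 -11.6]
block px [190.   7.] [ 467.3 -135.9   33.7   13.6   82. ]
```

```bash
python3 -m pendant '[{"travel":[1,-1.5,40],"turn":0},{"travel":[1,-1.5,80],"turn":0},{"travel":[1,-1.5,110],"turn":0},{"travel":[1,-1.5,120],"turn":0},{"travel":[1,-1.5,120],"turn":0}]' && python3 -m pendant '[{"travel":[0,0,0],"turn":0},{"travel":[0,0,0],"turn":0},{"travel":[0,0,0],"turn":0},{"travel":[0,0,0],"turn":0},{"travel":[0,0,0],"turn":0}]' 0 40 && python3 -m pendant '[{"travel":[0,0,-20],"turn":0},{"travel":[0,0,-60],"turn":10},{"travel":[0,0,-110],"turn":20},{"travel":[0,0,-150],"turn":30},{"travel":[0,0,-150],"turn":40}]' && python3 -m pendant '[{"travel":[0,0,0],"turn":10},{"travel":[0,0,0],"turn":20},{"travel":[0,0,0],"turn":30},{"travel":[0,0,0],"turn":40},{"travel":[0,0,0],"turn":47.4}]' && python3 - <<'E'
from h import *
tool([557.2,329.2,150],-5.3)
E
```

```text
time_s: 34.8
position: [0.6062, -0.1071, 0.0047]
tcp_rot: [0.069, 0.998, 0.0, 0.0]
ft_force: [0.0, -1.1, 1.1]
opening: 0.698
finger_force: 0.0
time_s: 35.42
position: [0.6062, -0.1079, 0.0045]
tcp_rot: [0.07, 0.998, -0.0, 0.0]
ft_force: [-1.0, 0.3, 2.7]
opening: 0.338
finger_force: 40.0
time_s: 36.05
position: [0.6077, -0.1081, 0.1604]
tcp_rot: [0.409, 0.912, 0.001, 0.004]
ft_force: [0.7, 0.2, -1.5]
opening: 0.337
finger_force: 40.0
time_s: 36.67
position: [0.6057, -0.1077, 0.1547]
tcp_rot: [0.741, 0.671, 0.0, -0.0]
ft_force: [-1.9, -0.2, -2.3]
opening: 0.33
finger_force: 40.0
t 36.67 pos [ 605.7 -107.7  154.7] tool y yaw -5.7 tilt 0.01  q6 -7.6
travel [430.  -91.3   4.8]
turn -0.4
```

```bash
python3 -m pendant '[{"travel":[45,-10,0],"turn":0.4},{"travel":[100,-21,0],"turn":0.4},{"travel":[155,-33,0],"turn":0.4},{"travel":[210,-45,0],"turn":0.4},{"travel":[265,-56,0],"turn":0.4}]' && python3 -m pendant '[{"travel":[55,-12,0],"turn":0},{"travel":[110,-24,0],"turn":0},{"travel":[150,-32,10],"turn":0},{"travel":[165,-35,40],"turn":0},{"travel":[165,-35,60],"turn":0}]' && python3 - <<'E'
from h import *
tool([557.2,329.2,17],-5.3)
E
```

```text
time_s: 37.3
position: [0.5744, 0.1631, 0.155]
tcp_rot: [0.742, 0.671, 0.0, 0.0]
ft_force: [-0.9, 0.1, -2.9]
opening: 0.339
finger_force: 40.0
time_s: 37.92
position: [0.5559, 0.3299, 0.0927]
tcp_rot: [0.741, 0.671, -0.001, -0.0]
ft_force: [0.7, -1.1, -1.7]
opening: 0.339
finger_force: 40.0
t 37.92 pos [555.9 329.9  92.7] tool y yaw -5.7 tilt 0.10  q6 33.3
travel [-0.5  1.5 75.7]
turn -0.4
```

```bash
python3 -m pendant '[{"travel":[-0.5,1,20],"turn":0},{"travel":[-0.5,1,45],"turn":0},{"travel":[-0.5,1,65],"turn":0},{"travel":[-0.5,1,73],"turn":0},{"travel":[-0.5,1,75],"turn":0}]' && python3 -m pendant '[{"travel":[0,0,1],"turn":0},{"travel":[0,0,1],"turn":0},{"travel":[0,0,1],"turn":0},{"travel":[0,0,1],"turn":0},{"travel":[0,0,1],"turn":0}]' && python3 - <<'E'
from h import *
tool()
E
```

```text
time_s: 38.55
position: [0.5578, 0.328, 0.0187]
tcp_rot: [0.742, 0.67, -0.0, -0.0]
ft_force: [0.0, 0.2, -1.5]
opening: 0.333
finger_force: 40.0
time_s: 39.17
position: [0.5578, 0.3284, 0.018]
tcp_rot: [0.742, 0.671, 0.0, 0.0]
ft_force: [-0.6, -0.2, -2.2]
opening: 0.338
finger_force: 40.0
t 39.17 pos [557.8 328.4  18. ] tool y yaw -5.8 tilt 0.01  q6 33.3
```

```bash
python3 -m pendant '[{"travel":[0,0,1.5],"turn":0},{"travel":[0,0,1.5],"turn":0},{"travel":[0,0,1.5],"turn":0},{"travel":[0,0,1.5],"turn":0},{"travel":[0,0,1.5],"turn":0}]' && python3 -m pendant '[{"travel":[0,0,0],"turn":0},{"travel":[0,0,0],"turn":0},{"travel":[0,0,-10],"turn":0},{"travel":[0,0,-50],"turn":0},{"travel":[0,0,-100],"turn":0}]' 0.46 && python3 -m pendant '[{"travel":[0,0,-50],"turn":-10},{"travel":[0,0,-50],"turn":-20},{"travel":[0,0,-50],"turn":-30},{"travel":[0,0,-50],"turn":-40},{"travel":[0,0,-50],"turn":-50}]' 0.7 && python3 -m pendant '[{"travel":[0,0,0],"turn":-10},{"travel":[0,0,0],"turn":-20},{"travel":[0,0,0],"turn":-24.6},{"travel":[0,0,0],"turn":-24.6},{"travel":[0,0,0],"turn":-24.6}]' && python3 - <<'E'
from h import *
tool([610.8,29,120],68.8); c,p,d=grab("top"); tops(c,p,d,amin=60); tops(c,p,d,z=.04,amin=60); np.savez("pics/t2.npz",p=p,d=d)
E
```

```text
time_s: 39.8
position: [0.5578, 0.3285, 0.0166]
tcp_rot: [0.742, 0.671, 0.0, 0.0]
ft_force: [0.0, 0.7, -0.2]
opening: 0.34
finger_force: 40.0
time_s: 40.42
position: [0.5571, 0.328, 0.1169]
tcp_rot: [0.742, 0.671, -0.001, -0.0]
ft_force: [1.4, -0.1, 0.8]
opening: 0.458
finger_force: 0.0
time_s: 41.05
position: [0.5578, 0.3284, 0.1675]
tcp_rot: [0.386, 0.922, 0.0, 0.0]
ft_force: [0.9, -0.3, -0.6]
opening: 0.698
finger_force: 0.0
time_s: 41.68
position: [0.5578, 0.3284, 0.1669]
tcp_rot: [0.185, 0.983, 0.0, 0.0]
ft_force: [-0.8, 0.6, -0.0]
opening: 0.7
finger_force: 0.0
t 41.67 pos [557.8 328.4 166.9] tool y yaw 68.7 tilt 0.03  q6 -41.2
travel [-158.  -259.8   46.9]
turn -0.1
block px [306. 262.] [ 444.9 -127.    52.6   30.5  -26.4]
block px [249. 242.] [495.3  10.8  63.3  29.5 -11.5]
block px [242. 195.] [611.9  28.2  44.6  29.8 -21.6]
```

```bash
python3 -m pendant '[{"travel":[-28,-46,0],"turn":0},{"travel":[-58,-95,0],"turn":0},{"travel":[-88,-145,0],"turn":0},{"travel":[-118,-195,0],"turn":0},{"travel":[-145,-240,20],"turn":0}]' && python3 -m pendant '[{"travel":[-13,-19.8,30],"turn":0},{"travel":[-13,-19.8,80],"turn":0},{"travel":[-13,-19.8,80],"turn":0},{"travel":[-13,-19.8,80],"turn":0},{"travel":[-13,-19.8,80],"turn":0}]' && python3 - <<'E'
from h import *
tool([611,29,5],68.8); c,p,d=grab("wrist"); tops(c,p,d)
E
```

```text
time_s: 42.35
position: [0.6074, 0.0502, 0.1487]
tcp_rot: [0.184, 0.983, 0.0, 0.002]
ft_force: [1.1, -0.7, 0.5]
opening: 0.701
finger_force: 0.0
time_s: 42.98
position: [0.6127, 0.0295, 0.0697]
tcp_rot: [0.183, 0.983, 0.0, 0.002]
ft_force: [0.2, -0.4, 0.7]
opening: 0.698
finger_force: 0.0
t 42.98 pos [612.7  29.5  69.7] tool y yaw 68.9 tilt 0.27  q6 -69.3
travel [ 1.7 -1.2 64.7]
turn 0.1
block px [256. 209.] [609.9  29.2  44.6  29.9 -21.2]
block px [156.  48.] [498.1  11.4  56.7  31.5 -11.6]
```

```bash
python3 -m pendant '[{"travel":[1.5,-0.8,30],"turn":0},{"travel":[1.5,-0.8,55],"turn":0},{"travel":[1.5,-0.8,64.5],"turn":0},{"travel":[1.5,-0.8,64.5],"turn":0},{"travel":[1.5,-0.8,64.5],"turn":0}]' && python3 -m pendant '[{"travel":[0,0,0],"turn":0},{"travel":[0,0,0],"turn":0},{"travel":[0,0,0],"turn":0},{"travel":[0,0,0],"turn":0},{"travel":[0,0,0],"turn":0}]' 0 40 && python3 -m pendant '[{"travel":[0,0,-20],"turn":0},{"travel":[0,0,-60],"turn":10},{"travel":[0,0,-110],"turn":20},{"travel":[0,0,-150],"turn":30},{"travel":[0,0,-150],"turn":40}]' && python3 -m pendant '[{"travel":[0,0,0],"turn":10},{"travel":[0,0,0],"turn":20},{"travel":[0,0,0],"turn":30},{"travel":[0,0,0],"turn":34.2},{"travel":[0,0,0],"turn":34.2}]' && python3 - <<'E'
from h import *
tool([488.1,342.6,150],-5.3)
E
```

```text
time_s: 43.65
position: [0.6106, 0.0289, 0.0038]
tcp_rot: [0.184, 0.983, 0.0, 0.001]
ft_force: [0.6, -0.3, 0.1]
opening: 0.699
finger_force: 0.0
time_s: 44.28
position: [0.6095, 0.0287, 0.0021]
tcp_rot: [0.184, 0.983, -0.0, 0.0]
ft_force: [-1.2, 0.2, 1.2]
opening: 0.342
finger_force: 40.0
time_s: 44.9
position: [0.6115, 0.029, 0.1586]
tcp_rot: [0.511, 0.859, 0.002, 0.004]
ft_force: [0.5, 0.1, -2.3]
opening: 0.339
finger_force: 40.0
time_s: 45.52
position: [0.6095, 0.029, 0.1528]
tcp_rot: [0.739, 0.673, 0.0, 0.0]
ft_force: [-0.7, -0.1, -1.8]
opening: 0.342
finger_force: 40.0
t 45.52 pos [609.5  29.  152.8] tool y yaw -5.3 tilt 0.04  q6 4.9
travel [ 301.  -150.     2.8]
turn -0.0
```

```bash
python3 -m pendant '[{"travel":[48,-24,0],"turn":0},{"travel":[100,-50,0],"turn":0},{"travel":[152,-76,0],"turn":0},{"travel":[204,-102,0],"turn":0},{"travel":[256,-128,0],"turn":0}]' && python3 -m pendant '[{"travel":[40,-19,0],"turn":0},{"travel":[45,-22,10],"turn":0},{"travel":[45,-22,50],"turn":0},{"travel":[45,-22,80],"turn":0},{"travel":[45,-22,80],"turn":0}]' && python3 - <<'E'
from h import *
tool([488.1,342.6,15],-5.3)
E
```

```text
time_s: 46.15
position: [0.5052, 0.2974, 0.1527]
tcp_rot: [0.739, 0.674, 0.0, 0.0]
ft_force: [1.5, 0.1, -2.4]
opening: 0.337
finger_force: 40.0
time_s: 46.78
position: [0.487, 0.3407, 0.0686]
tcp_rot: [0.739, 0.673, -0.003, -0.0]
ft_force: [-0.1, 0.2, -1.9]
opening: 0.337
finger_force: 40.0
t 46.77 pos [487.  340.7  68.6] tool y yaw -5.4 tilt 0.38  q6 37.1
travel [ 2.2  1.2 53.6]
turn -0.1
```

```bash
python3 -m pendant '[{"travel":[1,0.5,20],"turn":0},{"travel":[1,0.5,40],"turn":0},{"travel":[1,0.5,52],"turn":0},{"travel":[1,0.5,57.5],"turn":0},{"travel":[1,0.5,57.5],"turn":0}]' && python3 -m pendant '[{"travel":[0,0,0.5],"turn":0},{"travel":[0,0,0.5],"turn":0},{"travel":[0,0,0.5],"turn":0},{"travel":[0,0,0.5],"turn":0},{"travel":[0,0,0.5],"turn":0}]' && python3 - <<'E'
from h import *
tool()
E
```

```text
time_s: 47.4
position: [0.4893, 0.3437, 0.0147]
tcp_rot: [0.74, 0.673, 0.0, 0.0]
ft_force: [-0.1, 0.7, -2.3]
opening: 0.336
finger_force: 40.0
time_s: 48.02
position: [0.4891, 0.3437, 0.0141]
tcp_rot: [0.739, 0.673, 0.0, -0.0]
ft_force: [-0.0, 1.0, -1.7]
opening: 0.34
finger_force: 40.0
t 48.02 pos [489.1 343.7  14.1] tool y yaw -5.4 tilt 0.02  q6 37.2
```

```bash
python3 -m pendant '[{"travel":[0,0,0],"turn":0},{"travel":[0,0,0],"turn":0},{"travel":[0,0,-10],"turn":0},{"travel":[0,0,-50],"turn":0},{"travel":[0,0,-100],"turn":0}]' 0.46 && python3 -m pendant '[{"travel":[0,0,-50],"turn":-10},{"travel":[0,0,-50],"turn":-20},{"travel":[0,0,-50],"turn":-30},{"travel":[0,0,-50],"turn":-40},{"travel":[0,0,-50],"turn":-50}]' 0.7 && python3 -m pendant '[{"travel":[0,0,0],"turn":-10},{"travel":[0,0,0],"turn":-19},{"travel":[0,0,0],"turn":-19},{"travel":[0,0,0],"turn":-19},{"travel":[0,0,0],"turn":-19}]' && python3 - <<'E'
from h import *
tool([444.5,-125,80],63.6); c,p,d=grab("top"); tops(c,p,d,amin=60)
E
```

```text
time_s: 48.65
position: [0.4884, 0.3431, 0.1146]
tcp_rot: [0.74, 0.673, -0.001, -0.0]
ft_force: [0.9, 0.6, -0.7]
opening: 0.459
finger_force: 0.0
time_s: 49.28
position: [0.4891, 0.3436, 0.165]
tcp_rot: [0.383, 0.924, 0.0, 0.0]
ft_force: [-0.0, 0.5, 0.1]
opening: 0.7
finger_force: 0.0
time_s: 49.9
position: [0.489, 0.3436, 0.1641]
tcp_rot: [0.229, 0.973, 0.0, 0.0]
ft_force: [-0.0, -0.2, 0.7]
opening: 0.7
finger_force: 0.0
t 49.90 pos [489.  343.6 164.1] tool y yaw 63.5 tilt 0.01  q6 -31.7
travel [-169.1 -439.3   84.1]
turn -0.1
block px [306. 262.] [ 444.9 -126.9   52.6   30.7  -26.4]
block px [249. 242.] [495.3  10.8  63.3  29.5 -11.5]
block px [121. 216.] [560.3 328.2  34.3  29.7  89.8]
```

```bash
python3 -m pendant '[{"travel":[-18,-47,0],"turn":0},{"travel":[-38,-98,0],"turn":0},{"travel":[-58,-150,0],"turn":0},{"travel":[-78,-202,0],"turn":0},{"travel":[-98,-254,0],"turn":0}]' && python3 -m pendant '[{"travel":[-19,-50,0],"turn":0},{"travel":[-38,-100,0],"turn":0},{"travel":[-57,-149,10],"turn":0},{"travel":[-71,-185.3,40],"turn":0},{"travel":[-71,-185.3,84],"turn":0}]' && python3 -m pendant '[{"travel":[0,0,0],"turn":0},{"travel":[0,0,0],"turn":0},{"travel":[0,0,0],"turn":0},{"travel":[0,0,0],"turn":0},{"travel":[0,0,0],"turn":0}]' && python3 - <<'E'
from h import *
tool([444.5,-125.5,5],63.6); c,p,d=grab("wrist"); tops(c,p,d)
E
```

```text
time_s: 50.58
position: [0.4635, 0.0708, 0.1641]
tcp_rot: [0.229, 0.974, 0.0, 0.0]
ft_force: [0.2, 0.2, -0.4]
opening: 0.696
finger_force: 0.0
time_s: 51.2
position: [0.4457, -0.128, 0.0805]
tcp_rot: [0.231, 0.973, -0.001, 0.002]
ft_force: [0.2, 0.3, -0.5]
opening: 0.7
finger_force: 0.0
time_s: 51.82
position: [0.4456, -0.125, 0.0807]
tcp_rot: [0.228, 0.974, -0.0, 0.001]
ft_force: [-0.2, -0.3, -1.1]
opening: 0.701
finger_force: 0.0
t 51.83 pos [ 445.6 -125.    80.7] tool y yaw 63.6 tilt 0.07  q6 -83.5
travel [ 0.9 -1.  75.7]
turn 0.0
block px [254. 205.] [ 442.7 -126.6   55.3   29.9  -26.6]
block px [467. 181.] [492.3   9.2  65.7  33.9 -11.5]
```

```bash
python3 -m pendant '[{"travel":[1,-1,35],"turn":0},{"travel":[1,-1,65],"turn":0},{"travel":[1,-1,76],"turn":0},{"travel":[1,-1,76],"turn":0},{"travel":[1,-1,76],"turn":0}]' && python3 -m pendant '[{"travel":[0,0,0],"turn":0},{"travel":[0,0,0],"turn":0},{"travel":[0,0,0],"turn":0},{"travel":[0,0,0],"turn":0},{"travel":[0,0,0],"turn":0}]' 0 40 && python3 -m pendant '[{"travel":[0,0,-20],"turn":0},{"travel":[0,0,-60],"turn":10},{"travel":[0,0,-110],"turn":20},{"travel":[0,0,-150],"turn":30},{"travel":[0,0,-150],"turn":40}]' && python3 -m pendant '[{"travel":[0,0,0],"turn":10},{"travel":[0,0,0],"turn":20},{"travel":[0,0,0],"turn":29},{"travel":[0,0,0],"turn":29},{"travel":[0,0,0],"turn":29}]' && python3 - <<'E'
from h import *
tool([552.1,274.4,150],-5.3)
E
```

```text
time_s: 52.5
position: [0.4447, -0.1259, 0.0054]
tcp_rot: [0.228, 0.974, -0.0, 0.001]
ft_force: [-0.4, 0.6, -0.3]
opening: 0.707
finger_force: 0.0
time_s: 53.12
position: [0.4438, -0.1262, 0.0043]
tcp_rot: [0.228, 0.974, -0.001, 0.0]
ft_force: [-2.3, -4.3, 2.5]
opening: 0.339
finger_force: 40.0
time_s: 53.75
position: [0.4453, -0.1255, 0.1573]
tcp_rot: [0.55, 0.835, 0.001, 0.003]
ft_force: [0.2, 0.5, -4.7]
opening: 0.34
finger_force: 40.0
time_s: 54.38
position: [0.4437, -0.1253, 0.1533]
tcp_rot: [0.738, 0.674, -0.0, -0.001]
ft_force: [0.5, -0.5, -3.9]
opening: 0.338
finger_force: 40.0
t 54.38 pos [ 443.7 -125.3  153.3] tool y yaw -5.2 tilt 0.07  q6 -14.8
travel [407.9  71.8   3.5]
turn 0.1
```

```bash
python3 -m pendant '[{"travel":[45,8,0],"turn":0},{"travel":[98,17,0],"turn":0},{"travel":[151,27,0],"turn":0},{"travel":[204,36,0],"turn":0},{"travel":[257,45,0],"turn":0}]' && python3 -m pendant '[{"travel":[53,9,0],"turn":0},{"travel":[106,19,0],"turn":0},{"travel":[140,25,10],"turn":0},{"travel":[151,26.8,45],"turn":0},{"travel":[151,26.8,80],"turn":0}]' && python3 -m pendant '[{"travel":[0,0,0],"turn":0},{"travel":[0,0,0],"turn":0},{"travel":[0,0,0],"turn":0},{"travel":[0,0,0],"turn":0},{"travel":[0,0,0],"turn":0}]' && python3 - <<'E'
from h import *
tool([552.1,274.4,17],-5.3)
E
```

```text
time_s: 55.0
position: [0.5129, 0.128, 0.1537]
tcp_rot: [0.739, 0.674, 0.0, -0.0]
ft_force: [0.6, -0.8, -3.4]
opening: 0.335
finger_force: 40.0
time_s: 55.62
position: [0.5535, 0.2754, 0.0725]
tcp_rot: [0.738, 0.675, 0.0, -0.0]
ft_force: [-0.1, 0.2, -3.7]
opening: 0.338
finger_force: 40.0
time_s: 56.25
position: [0.554, 0.2739, 0.0748]
tcp_rot: [0.74, 0.673, 0.001, 0.0]
ft_force: [0.2, -0.6, -3.5]
opening: 0.338
finger_force: 40.0
t 56.25 pos [554.  273.9  74.8] tool y yaw -5.4 tilt 0.08  q6 28.5
travel [ 0.3 -2.  57.8]
turn -0.1
```

```bash
python3 -m pendant '[{"travel":[0,-1.5,20],"turn":0},{"travel":[0,-1.5,40],"turn":0},{"travel":[0,-1.5,52],"turn":0},{"travel":[0,-1.5,57],"turn":0},{"travel":[0,-1.5,57],"turn":0}]' && python3 -m pendant '[{"travel":[0,0,0.5],"turn":0},{"travel":[0,0,0.5],"turn":0},{"travel":[0,0,0.5],"turn":0},{"travel":[0,0,0.5],"turn":0},{"travel":[0,0,0.5],"turn":0}]' && python3 - <<'E'
from h import *
tool()
E
```

```text
time_s: 56.88
position: [0.5523, 0.2741, 0.0169]
tcp_rot: [0.74, 0.673, 0.0, 0.0]
ft_force: [-0.8, 0.8, -3.8]
opening: 0.335
finger_force: 40.0
time_s: 57.5
position: [0.5521, 0.2741, 0.0164]
tcp_rot: [0.74, 0.673, -0.0, -0.0]
ft_force: [0.7, -0.7, -3.5]
opening: 0.34
finger_force: 40.0
t 57.50 pos [552.1 274.1  16.4] tool y yaw -5.4 tilt 0.00  q6 28.6
```

```bash
python3 -m pendant '[{"travel":[0,0,1],"turn":0},{"travel":[0,0,1],"turn":0},{"travel":[0,0,1],"turn":0},{"travel":[0,0,1],"turn":0},{"travel":[0,0,1],"turn":0}]' && python3 -m pendant '[{"travel":[0,0,0],"turn":0},{"travel":[0,0,0],"turn":0},{"travel":[0,0,-10],"turn":0},{"travel":[0,0,-50],"turn":0},{"travel":[0,0,-100],"turn":0}]' 0.46 && python3 -m pendant '[{"travel":[0,0,-50],"turn":-10},{"travel":[0,0,-50],"turn":-20},{"travel":[0,0,-50],"turn":-30},{"travel":[0,0,-50],"turn":-40},{"travel":[0,0,-50],"turn":-50}]' 0.7 && python3 -m pendant '[{"travel":[0,0,0],"turn":-10},{"travel":[0,0,0],"turn":-20},{"travel":[0,0,0],"turn":-30},{"travel":[0,0,0],"turn":-33.9},{"travel":[0,0,0],"turn":-33.9}]' && python3 - <<'E'
from h import *
tool([495,11,80],78.5); c,p,d=grab("top"); tops(c,p,d,amin=60)
E
```

```text
time_s: 58.12
position: [0.5525, 0.2741, 0.0163]
tcp_rot: [0.74, 0.673, 0.001, 0.0]
ft_force: [-2.6, -0.8, 4.9]
opening: 0.338
finger_force: 40.0
time_s: 58.75
position: [0.5515, 0.2738, 0.1157]
tcp_rot: [0.74, 0.673, -0.001, -0.0]
ft_force: [0.0, 0.5, -0.2]
opening: 0.459
finger_force: 0.0
time_s: 59.38
position: [0.5522, 0.2741, 0.1662]
tcp_rot: [0.383, 0.924, 0.0, 0.0]
ft_force: [0.1, -0.6, -0.2]
opening: 0.702
finger_force: 0.0
time_s: 60.0
position: [0.5523, 0.2741, 0.1661]
tcp_rot: [0.1, 0.995, 0.0, 0.0]
ft_force: [-0.0, -0.1, -0.4]
opening: 0.701
finger_force: 0.0
t 60.00 pos [552.3 274.1 166.1] tool y yaw 78.5 tilt 0.05  q6 -55.2
travel [   3.6 -269.3   85.9]
turn -0.0
block px [249. 242.] [495.3  10.8  63.3  29.5 -11.5]
```

```bash
python3 -m pendant '[{"travel":[1,-48,0],"turn":0},{"travel":[2,-103,0],"turn":0},{"travel":[2,-158,0],"turn":0},{"travel":[3,-213,10],"turn":0},{"travel":[3.6,-255,40],"turn":0}]' && python3 -m pendant '[{"travel":[0,-14,20],"turn":0},{"travel":[0,-14.3,46],"turn":0},{"travel":[0,-14.3,46],"turn":0},{"travel":[0,-14.3,46],"turn":0},{"travel":[0,-14.3,46],"turn":0}]' && python3 - <<'E'
from h import *
tool([495,11.3,5],78.5); c,p,d=grab("wrist"); tops(c,p,d)
E
```

```text
time_s: 60.68
position: [0.4985, 0.0229, 0.1274]
tcp_rot: [0.101, 0.995, 0.0, 0.003]
ft_force: [0.3, -0.1, 0.2]
opening: 0.699
finger_force: 0.0
time_s: 61.3
position: [0.4958, 0.0111, 0.081]
tcp_rot: [0.1, 0.995, 0.0, 0.001]
ft_force: [0.7, 0.2, -0.7]
opening: 0.699
finger_force: 0.0
t 61.30 pos [495.8  11.1  81. ] tool y yaw 78.5 tilt 0.13  q6 -81.2
travel [ 1. -0. 76.]
turn 0.0
block px [258. 203.] [493.   11.4  64.5  29.9 -11.5]
```

```bash
python3 -m pendant '[{"travel":[2,0,35],"turn":0},{"travel":[2,0,65],"turn":0},{"travel":[2,0,76],"turn":0},{"travel":[2,0,76],"turn":0},{"travel":[2,0,76],"turn":0}]' && python3 -m pendant '[{"travel":[0,0,0],"turn":0},{"travel":[0,0,0],"turn":0},{"travel":[0,0,0],"turn":0},{"travel":[0,0,0],"turn":0},{"travel":[0,0,0],"turn":0}]' 0 40 && python3 -m pendant '[{"travel":[0,0,-20],"turn":0},{"travel":[0,0,-60],"turn":10},{"travel":[0,0,-110],"turn":20},{"travel":[0,0,-150],"turn":30},{"travel":[0,0,-150],"turn":40}]' && python3 -m pendant '[{"travel":[0,0,0],"turn":10},{"travel":[0,0,0],"turn":20},{"travel":[0,0,0],"turn":30},{"travel":[0,0,0],"turn":40},{"travel":[0,0,0],"turn":43.9}]' && python3 - <<'E'
from h import *
tool([482.6,282,150],-5.3)
f=np.load("pics/t2.npz")
E
```

```text
time_s: 61.98
position: [0.4941, 0.0112, 0.0051]
tcp_rot: [0.1, 0.995, 0.0, 0.001]
ft_force: [-0.3, -0.8, 0.4]
opening: 0.694
finger_force: 0.0
time_s: 62.6
position: [0.4931, 0.0109, 0.0037]
tcp_rot: [0.1, 0.995, -0.0, 0.0]
ft_force: [-1.4, -3.6, 2.0]
opening: 0.337
finger_force: 40.0
time_s: 63.22
position: [0.4944, 0.0115, 0.1569]
tcp_rot: [0.437, 0.9, 0.001, 0.002]
ft_force: [-0.8, 0.6, -5.2]
opening: 0.336
finger_force: 40.0
time_s: 63.85
position: [0.4924, 0.0116, 0.1519]
tcp_rot: [0.741, 0.672, -0.001, -0.001]
ft_force: [-0.6, 0.2, -3.5]
opening: 0.337
finger_force: 40.0
t 63.85 pos [492.4  11.6 151.9] tool y yaw -5.6 tilt 0.16  q6 2.9
travel [268.2 -36.    2.1]
turn -0.3
```

```bash
python3 -m pendant '[{"travel":[48,-6,0],"turn":0.3},{"travel":[103,-14,0],"turn":0.3},{"travel":[158,-21,0],"turn":0.3},{"travel":[213,-29,0],"turn":0.3},{"travel":[255,-34,0],"turn":0.3}]' && python3 -m pendant '[{"travel":[13,-2,0],"turn":0},{"travel":[13,-2,40],"turn":0},{"travel":[13,-2,70],"turn":0},{"travel":[13,-2,70],"turn":0},{"travel":[13,-2,70],"turn":0}]' && python3 - <<'E'
from h import *
c,p,d=grab("wrist","w9");tool([482.6,282,16.5],-5.3);  tops(c,p,d,z=.04)
E
```

```text
time_s: 64.47
position: [0.4819, 0.2706, 0.1518]
tcp_rot: [0.741, 0.672, -0.001, -0.001]
ft_force: [0.9, 0.0, -4.3]
opening: 0.336
finger_force: 40.0
time_s: 65.1
position: [0.4828, 0.2813, 0.0845]
tcp_rot: [0.741, 0.671, 0.0, 0.0]
ft_force: [0.4, 0.6, -3.7]
opening: 0.341
finger_force: 40.0
t 65.15 pos [483.3 281.5  85.3] tool y yaw -5.7 tilt 0.14  q6 32.4
travel [ 0.3 -0.9 68.8]
turn -0.4
block px [365. 209.] [552.4 277.8  52.8  31.8  84.6]
block px [373. 146.] [558.5 319.7  31.9  13.8  -5.8]
block px [263. 138.] [490.  331.6  29.7  18.6  -5.8]
block px [376. 114.] [561.2 339.2  30.6  13.2  -5.8]
block px [263.  97.] [492.5 356.2  29.9  18.7  -5.8]
```

View pics/w9.png

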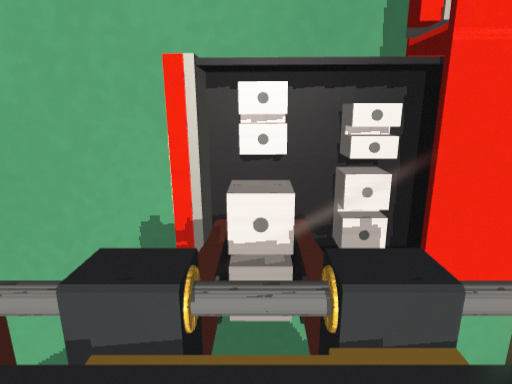

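The three placed blocks lie flat in the drawer: short at (263,118), shortest at (372,130) and long at (362,208). The longest is held above its free place near (262,215).

```bash
python3 -m pendant '[{"travel":[1.5,0,20],"turn":-0.3},{"travel":[1.5,0,40],"turn":-0.3},{"travel":[1.5,0,60],"turn":-0.3},{"travel":[1.5,0,67],"turn":-0.3},{"travel":[1.5,0,67],"turn":-0.3}]' && python3 -m pendant '[{"travel":[0,0,1],"turn":0},{"travel":[0,0,1.5],"turn":0},{"travel":[0,0,1.5],"turn":0},{"travel":[0,0,1.5],"turn":0},{"travel":[0,0,1.5],"turn":0}]' && python3 - <<'E'
from h import *
tool()
E
```

```text
time_s: 65.78
position: [0.4825, 0.2828, 0.016]
tcp_rot: [0.74, 0.673, -0.0, 0.0]
ft_force: [-0.7, -0.4, -4.4]
opening: 0.334
finger_force: 40.0
time_s: 66.4
position: [0.4828, 0.283, 0.0156]
tcp_rot: [0.74, 0.673, 0.0, 0.0]
ft_force: [-3.5, -2.7, 4.9]
opening: 0.339
finger_force: 40.0
t 66.40 pos [482.8 283.   15.6] tool y yaw -5.4 tilt 0.05  q6 32.3
```

```bash
python3 -m pendant '[{"travel":[0,0,0],"turn":0},{"travel":[0,0,0],"turn":0},{"travel":[0,0,-10],"turn":0},{"travel":[0,0,-50],"turn":0},{"travel":[0,0,-110],"turn":0}]' 0.46 && python3 -m pendant '[{"travel":[-10,0,-40],"turn":0},{"travel":[-20,0,-80],"turn":0},{"travel":[-20,0,-80],"turn":0},{"travel":[-20,0,-80],"turn":0},{"travel":[-20,0,-80],"turn":0}]' 0 && python3 - <<'E'
from h import *
tool([383,320,170],-5.3)
c,p,d=grab("wrist","w10"); tops(c,p,d,z=.04); W=cloud(c,d)
hsv=cv2.cvtColor(p,cv2.COLOR_RGB2HSV)
x,y=W[...,0],W[...,1]; m=(x>.45)&(x<.585)&(y>.25)&(y<.37)&(hsv[...,2]>150)&(hsv[...,1]<60); print("max z over light",np.percentile(W[...,2][m],[50,99,100]))
c,p,d=grab("top"); W=cloud(c,d)
roi=np.zeros(d.shape,bool); roi[190:250,350:430]=1; h=cv2.cvtColor(p,cv2.COLOR_RGB2HSV)
for k in blobs((W[...,2]>.075)&roi&(h[...,2]<90),10): print("gauge",rect(c,k,.10))
E
```

```text
time_s: 67.03
position: [0.4815, 0.2825, 0.1244]
tcp_rot: [0.74, 0.673, -0.002, -0.001]
ft_force: [0.8, -0.5, 0.1]
opening: 0.461
finger_force: 0.0
time_s: 67.65
position: [0.4801, 0.263, 0.203]
tcp_rot: [0.739, 0.673, -0.001, -0.001]
ft_force: [0.3, 0.8, 0.3]
opening: 0.004
finger_force: 0.0
t 67.65 pos [480.1 263.  203. ] tool y yaw -5.4 tilt 0.18  q6 30.5
travel [  47.7 -101.9   33.2]
turn -0.1
block px [333. 158.] [554.5 275.5  53.5  31.4  84.6]
block px [339. 103.] [561.9 329.   33.4  31.3  84.6]
block px [264. 128.] [488.1 309.5 113.3  33.   84. ]
max z over light [0.03971204 0.30128143 0.36437397]
gauge [ 542.4 -324.7   33.7   13.1  -72.1]
```

View pics/w10.png

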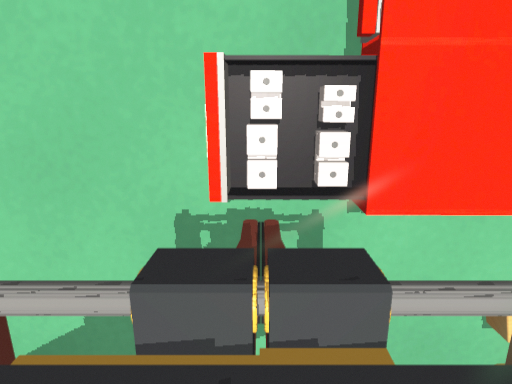

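All four blocks lie flat in the drawer (tops at 40 mm) and the gauge reads where it was. Now I push the drawer shut on its lip.

```bash
python3 -m pendant '[{"travel":[20,-42,0],"turn":0},{"travel":[40,-85,0],"turn":0},{"travel":[47.7,-102,40],"turn":0},{"travel":[47.7,-102,90],"turn":0},{"travel":[47.7,-102,140],"turn":0}]' && python3 -m pendant '[{"travel":[0,0,22],"turn":0},{"travel":[0,0,22],"turn":0},{"travel":[0,0,22],"turn":0},{"travel":[0,0,22],"turn":0},{"travel":[0,0,22],"turn":0}]' && python3 - <<'E'
from h import *
tool([410,317.5,41],-5.3)
E
```

```text
time_s: 68.38
position: [0.3829, 0.3203, 0.063]
tcp_rot: [0.739, 0.674, -0.0, -0.0]
ft_force: [1.1, 0.8, -0.5]
opening: 0.003
finger_force: 0.0
time_s: 69.0
position: [0.3842, 0.3205, 0.0442]
tcp_rot: [0.74, 0.673, 0.001, 0.0]
ft_force: [-0.6, 0.2, -0.3]
opening: 0.01
finger_force: 0.0
t 69.00 pos [384.2 320.5  44.2] tool y yaw -5.4 tilt 0.12  q6 41.3
travel [-0.6 26.   3.2]
turn -0.1
```

```bash
python3 -m pendant '[{"travel":[0,10,3],"turn":0},{"travel":[0,20,3],"turn":0},{"travel":[0,30,3],"turn":0},{"travel":[0,42,3],"turn":0},{"travel":[0,55,3],"turn":0}]' && python3 -m pendant '[{"travel":[0,13,0],"turn":0},{"travel":[0,28,0],"turn":0},{"travel":[0,44,0],"turn":0},{"travel":[0,60,0],"turn":0},{"travel":[0,76,0],"turn":0}]' && python3 -m pendant '[{"travel":[0,14,0],"turn":0},{"travel":[0,26,0],"turn":0},{"travel":[0,36,0],"turn":0},{"travel":[0,43,0],"turn":0},{"travel":[0,46,0],"turn":0}]' && python3 - <<'E'
from h import *
tool()
c,p,d=grab("top","t3"); cv2.imwrite("pics/t3c.png",cv2.resize(p[110:260,20:200,::-1],None,fx=4,fy=4))
E
```

```text
time_s: 69.62
position: [0.4386, 0.3149, 0.0398]
tcp_rot: [0.739, 0.673, -0.001, -0.0]
ft_force: [-3.1, -0.5, 1.3]
opening: 0.004
finger_force: 1.6
time_s: 70.25
position: [0.5151, 0.3076, 0.0398]
tcp_rot: [0.74, 0.673, -0.0, 0.0]
ft_force: [-3.7, -0.4, 1.0]
opening: 0.006
finger_force: 1.7
time_s: 70.88
position: [0.5601, 0.3033, 0.0399]
tcp_rot: [0.74, 0.673, -0.0, 0.0]
ft_force: [-2.4, -1.3, -0.1]
opening: 0.009
finger_force: 1.3
t 70.88 pos [560.1 303.3  39.9] tool y yaw -5.4 tilt 0.01  q6 30.8
```

View pics/t3c.png

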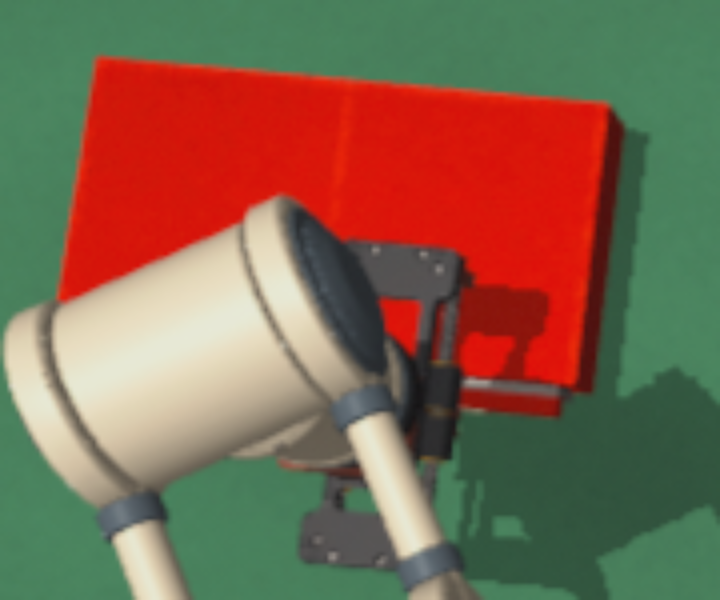

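The drawer is almost shut, with the lip near the unit face at about (515,400) in the crop. I push on gently until it reaches the stop.

```bash
python3 -m pendant '[{"travel":[0,2,0],"turn":0},{"travel":[0,4,0],"turn":0},{"travel":[0,6,0],"turn":0},{"travel":[0,6,0],"turn":0},{"travel":[0,6,0],"turn":0}]' && python3 -m pendant '[{"travel":[0,2,0],"turn":0},{"travel":[0,4,0],"turn":0},{"travel":[0,4,0],"turn":0},{"travel":[0,4,0],"turn":0},{"travel":[0,4,0],"turn":0}]'
```

```text
time_s: 71.55
position: [0.5641, 0.303, 0.0399]
tcp_rot: [0.739, 0.673, -0.002, -0.001]
ft_force: [-8.1, -1.7, 3.4]
opening: 0.002
finger_force: 4.3
time_s: 72.18
position: [0.5642, 0.303, 0.0399]
tcp_rot: [0.739, 0.674, -0.005, -0.004]
ft_force: [-22.7, -2.6, 11.3]
opening: 0.009
finger_force: 11.7
```

```bash
python3 -m pendant '[{"travel":[0,-15,0],"turn":0},{"travel":[0,-45,0],"turn":0},{"travel":[0,-80,-30],"turn":0},{"travel":[0,-80,-80],"turn":0},{"travel":[-30,-80,-140],"turn":0}]' && python3 -m pendant '[{"travel":[-50,0,-20],"turn":0},{"travel":[-100,0,-40],"turn":0},{"travel":[-150,0,-40],"turn":0},{"travel":[-150,0,-40],"turn":0},{"travel":[-150,0,-40],"turn":0}]' && python3 - <<'E'
from h import *
tool()
c,p,d=grab("top"); cv2.imwrite("pics/t4.png",cv2.resize(p[90:280,20:430,::-1],None,fx=1.9,fy=1.9)); W=cloud(c,d)
for u in (60,80,110,130,150):
    z=W[150:260,u,2]; i=np.where(z>.03)[0].max()+150; print(u,i,ray(c,[u,i+.5],.05)[0].round(4))
roi=np.zeros(d.shape,bool); roi[190:250,350:430]=1; h=cv2.cvtColor(p,cv2.COLOR_RGB2HSV)
for k in blobs((W[...,2]>.075)&roi&(h[...,2]<90),10): print("gauge",rect(c,k,.10))
E
```

```text
time_s: 72.8
position: [0.487, 0.2831, 0.1767]
tcp_rot: [0.739, 0.674, 0.0, -0.0]
ft_force: [0.7, -0.4, 1.0]
opening: 0.008
finger_force: 0.0
time_s: 73.42
position: [0.4738, 0.1332, 0.2161]
tcp_rot: [0.74, 0.673, 0.001, 0.0]
ft_force: [0.2, 0.6, 0.4]
opening: 0.003
finger_force: 0.0
t 73.42 pos [473.8 133.2 216.1] tool y yaw -5.4 tilt 0.09  q6 17.1
60 203 [0.5896 0.47   0.05  ]
80 204 [0.5869 0.4215 0.05  ]
110 259 [0.4545 0.3438 0.05  ]
130 259 [0.4542 0.2961 0.05  ]
150 259 [0.454  0.2484 0.05  ]
gauge [ 542.4 -324.8   33.5   13.1  -72.1]
```

View pics/t4.png

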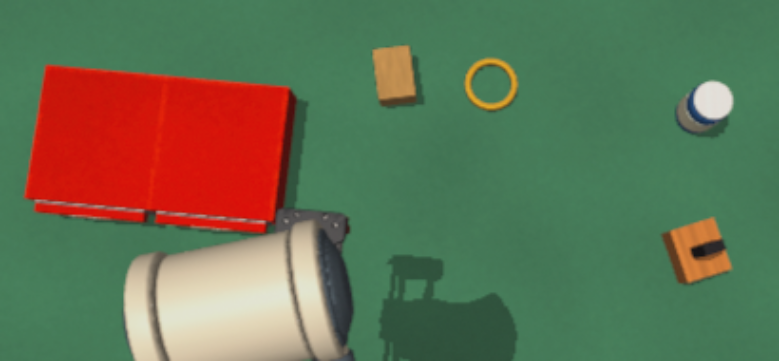

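The drawer's lip (158–268, 220) is in line with the shut neighbour's (35–147, 210). The gauge is in its stand and the bystanders are where they were. I hand the job in.

```bash
python3 -c "
from rig import ctrl; print(ctrl.job_done())"
```

```text
the job is handed in; nothing more can be done
None
```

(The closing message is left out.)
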